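# Load the shaker deck, set it to the line and clamp it to the click

### The arm

A 7-joint arm with a two-finger parallel gripper is mounted at the origin on the work surface; the furniture and walls round the work are solid. World frame = base frame: x ahead of the robot, y to its left, z up, the work surface at z = 0. Lengths are in mm, angles in rad, forces in N, time in s.
With the tool pointing down it reaches from about 400 to 875 mm from the base axis. Payload 4.4 kg.
Tool frame: the origin (TCP) lies midway between the tips of the shut fingers; the grasp point (between the pads) lies 19 mm behind it (ctrl.grip_point_offset is the distance from the TCP to the grasp point, in mm); z points along the fingers, x is the direction in which the jaws open and shut, and the axes are right-handed (so a half turn about z gives the same grasp; the last joint's range is limited). The gripper opens to 85 mm and grips with 20 to 120 N. Pads are 22 mm wide; open, the fingers measure 114 mm over their backs; the gripper's body (76 mm by 85 mm) begins 54 mm behind the grasp point. The pads swing forward as they close: fully open they stand 13 mm farther back than shut.
Start: joints at [-1.296, 0.628, 0.038, 1.517, -0.027, 0.996, -0.02], TCP at [217.234, 612.64, 231.313] pointing down, gripper open.
Joint ranges: [-3.06, 3.06], [-0.37, 2.12], [-1.25, 1.32], [0.18, 2.47], [-1.1, 4.24], [0.23, 1.98], [-2.94, 2.94]. Speed limits (rad/s): [2.57, 2.57, 3.14, 3.14, 3.14, 3.14, 3.14].

### API

Orientations are given as [roll, pitch, yaw] about the fixed x, y, z axes, in that order (R = Rz(yaw) Ry(pitch) Rx(roll)).
In Python, from cell import ctrl, viewer gives the robot as it stands.
- The arm moves only by the tool apply_moves, never from a script. Its argument "series" is a list that holds one entry, the list of rows, each a list of 6 numbers: the shift along the tool's x, y, z normalised to -1 to 1, where 1 is 50 mm, then the turn, a rotation vector about the tool's x, y, z normalised to -1 to 1, where 1 is 6 degrees. In form: [[[tx, ty, tz, rx, ry, rz], ...]]. A call has exactly 5 rows; each row shifts and turns the commanded pose from where the row before left it, along the tool's axes as they then stand; what a row does not reach is not made up. A row lasts 1/8 s, in which the tool goes at most 62.5 mm and 10.7 degrees, less where a joint would pass 70% of its speed; a pose out of reach is approached as far as the arm can. A call with a number of a shift or a turn outside -1 to 1 is refused whole. A call with a gripper value outside its range is refused whole. "claw" is the gripper command: -1 is shut, 1 is fully open, values between are in proportion, set as the call begins (left out, the last holds). The fingers move at their own pace and stop on an object; the grip force is fixed at half the most. Time passes only in rows, so rows that do not move let the fingers close, or fill a call up. It gives the time, the measured TCP pose, the force and the opening at its end, in the units of the state.
- ctrl.read_state(): the state, without advancing time (a new reading comes with each control period).
- viewer.get_image(name): name is "side" or "top"; returns the picture (400x640x3 uint8, blue, green, red); there is no depth.
- viewer.camera_info(name): a dict with "K" (3x3 intrinsics, pixels), "R" (3x3) and "t" (3): a world point X has camera coordinates R X + t. Camera axes: x right, y down, z forward; pixel columns grow to the right and rows downward; lengths in mm; the calibration is good to about 2 mm. A picture is of the moment at which its call begins. camera_info takes no time and is no camera call.
- ctrl.finish_job(): hands the job in, once; it reports no verdict.
Trained networks look in the newest picture that a camera, given by its name, has taken for a name from the list of things; names that differ only in an ending like _2 or _b are one class to them, and where a whole thing is asked for, a point or a joint stands for the part that bears it (a point fixed in the world has none). Each returns a list of dicts, best first, with "score" (0 to 1); they miss things now and then, are a little off and sometimes report something else, mostly with a low value. They report only what shows in the picture. A call takes as long as a camera call. They do not tell look-alikes from the thing itself.
- viewer.find_in(camera, label): "location" ([column, row] as shares, 0 to 1, of the picture: columns of its width, rows of its height, amid what is visible of it).
The state is a dict: "clock": time; "qpos": joint angles; "qd": joint speeds; "tau": joint torques, N m; "eef_pos": TCP position; "tool_rot": TCP orientation; "force": force on the tool from outside, world axes, zero at the start; "torque": the same for the moment, N m; "width": finger opening in mm.
Only numpy, scipy, OpenCV 4.12 (cv2) and the standard library are available. Lean on these libraries where they do the work, as an engineer would, in place of code of your own. Each camera call takes 0.05 s, during which the arm holds its last target. There are 200 camera calls.

### The job

Lay every filter cassette with a bar-shaped tag flat in its own bay of the shaker's sliding deck, and every cassette with a round tag flat in a bay of the small steel reject tray. When the deck is loaded, slide it by its handle until its straight front edge meets the scribed line on the base (nothing stops it there), and then turn the clamp's round cap clockwise until its slip clutch clicks, leaving the deck on the line. Do not knock over the reagent bottles.

Things in the scene. Friction and masses are not known exactly. Their poses are not given: they have to be found in the camera images.
- bar_1: filter cassette, flat white body 60 x 40 x 16 mm (x long, y wide), weighs about 120 g; origin at the centre of its underside, z up, x along its long side. PASSED: its grey tag on top is an upright bar 50 mm long (along x), 14 mm thick (along y), from 16 to 58 mm above the underside; grip the tag across its thickness. May be absent (None).
- bar_2: filter cassette, flat white body 60 x 40 x 16 mm (x long, y wide), weighs about 120 g; origin at the centre of its underside, z up, x along its long side. PASSED: its grey tag on top is an upright bar 50 mm long (along x), 14 mm thick (along y), from 16 to 58 mm above the underside; grip the tag across its thickness. May be absent (None).
- bar_3: filter cassette, flat white body 60 x 40 x 16 mm (x long, y wide), weighs about 120 g; origin at the centre of its underside, z up, x along its long side. PASSED: its grey tag on top is an upright bar 50 mm long (along x), 14 mm thick (along y), from 16 to 58 mm above the underside; grip the tag across its thickness. May be absent (None).
- round_1: filter cassette, flat white body 60 x 40 x 16 mm (x long, y wide), weighs about 120 g; origin at the centre of its underside, z up, x along its long side. REJECT: its grey tag on top is a round button on its centre: stem 18 mm in diameter from 16 to 38 mm above the underside, head 26 mm in diameter from 38 to 58 mm; grip the head. May be absent (None).
- round_2: filter cassette, flat white body 60 x 40 x 16 mm (x long, y wide), weighs about 120 g; origin at the centre of its underside, z up, x along its long side. REJECT: its grey tag on top is a round button on its centre: stem 18 mm in diameter from 16 to 38 mm above the underside, head 26 mm in diameter from 38 to 58 mm; grip the head. May be absent (None).
- shaker: low bench shaker, fixed to the worktop: grey base plate 255 x 200 x 10 mm; local x points from the deck's handle to the clamp, z up. Its origin is on the worktop under the centre of the deck at deck joint 0. A steel clamp bridge (84 mm along y, top 52 mm above the worktop) stands across the far end, centred 141 mm along x.
- line (a point): middle of the scribed black line (2 mm wide, 170 mm long, along the shaker's y) across the top of the base plate, between deck and bridge; axes as the shaker's
- deck (a joint): travel of the sliding deck along the shaker's x in m: 0 fully back, 0.078 the far end of its travel; starts at 0 to 0.02. It stays where it is left (friction about 4 N) and has no stop at the line (the straight front edge meets it at 0.055).
- deck_floor (a point): centre of the floor's top face of the aluminium sliding deck, 15 mm above the worktop, axes as the shaker's: a shallow tray 80 mm (x) by 172 mm (y), rims and dividers 4 mm wide rising 9 mm above the floor, three bays side by side along y, each 72 x 52 mm inside. A 5 mm thick tongue, 40 mm wide, runs 63 mm ahead of the front wall, under the bridge.
- deck_edge (a point): middle of the lower outside edge of the deck's straight front (+x) wall, the edge (172 mm long, not the tongue's end) that must meet the line; 40 mm ahead of point deck_floor
- deck_handle (a point): grip point of the deck's upright grey handle plate, 10 mm thick along x, 40 mm wide along y, top 12 mm above this point, 93 mm above the worktop; 35 mm behind the deck's rear wall. Pinch it across x from above, slide either way.
- cap_grip (a point): on the vertical axis of the clamp's round grey cap (38 mm in diameter, 63 to 97 mm above the worktop; this point 82 mm up, at the height to grip). Turning the cap clockwise seen from above turns the screw beneath it and lowers the clamp pad on the deck's tongue.
- screw (a joint): angle of the clamp screw in rad, growing clockwise from above: starts at 0 to 1.5, is tight at 5.0 and can turn no further. Friction about 0.03 N m.
- cap (a joint): slip of the cap on the screw in rad (0 at the start), clockwise positive. Cap and screw turn together until the screw is tight; then the clutch (0.11 N m) slips and clicks once every 0.4 rad. Turning on after the first click does no harm; turning back loosens the screw.
- reject_tray: small steel tray on a grey block, fixed to the worktop, 80 mm (x) by 116 mm (y), its floor 24 mm above the worktop, rims and one divider 4 mm wide rising 8 mm above the floor; two bays side by side along y, each 72 x 52 mm inside. Origin: on the worktop under its centre, z up.
- bottle_red_cap: bystander: white reagent bottle with a red cap, 50 mm in diameter, 117 mm tall; origin at the centre of its underside
- bottle_blue_cap: bystander: white reagent bottle with a blue cap, 50 mm in diameter, 117 mm tall; origin at the centre of its underside
- bay_1 (a point): centre of the floor of a bay of the deck (-56 mm along the deck's y); axes as the deck's; a cassette's long side lies along x
- bay_2 (a point): centre of the floor of a bay of the deck (0 mm along the deck's y); axes as the deck's; a cassette's long side lies along x
- bay_3 (a point): centre of the floor of a bay of the deck (56 mm along the deck's y); axes as the deck's; a cassette's long side lies along x
- reject_bay_1 (a point): centre of the floor of a bay of the reject tray (-29 mm along its y); axes as the tray's; a cassette's long side lies along x
- reject_bay_2 (a point): centre of the floor of a bay of the reject tray (29 mm along its y); axes as the tray's; a cassette's long side lies along x
Things that resemble listed ones, but are neither listed nor needed, are in the scene too. What is shaped like the round_1 but blue is not meant.

How it is judged (in metres and radians):
On the way, in this order (a step that is already met when the one before it is completed fails the run):
1. every bar-tagged cassette lies flat in a bay of the deck (x of bar_1 in the frame of deck_floor between -0.012 and 0.012 m and y of bar_1 in the frame of deck_floor between -0.068 and 0.068 m and z of bar_1 in the frame of deck_floor between -0.004 and 0.005 m and angle between each of bar_1, bar_2, bar_3's own z axis and vertical below 0.1 rad and x of bar_2 in the frame of deck_floor between -0.012 and 0.012 m and y of bar_2 in the frame of deck_floor between -0.068 and 0.068 m and z of bar_2 in the frame of deck_floor between -0.004 and 0.005 m and x of bar_3 in the frame of deck_floor between -0.012 and 0.012 m and y of bar_3 in the frame of deck_floor between -0.068 and 0.068 m and z of bar_3 in the frame of deck_floor between -0.004 and 0.005 m), for 0.2 s.
2. the deck's front edge is on the scribed line (3 mm) (x of deck_edge in the frame of line between -0.003 and 0.003 m), for 0.2 s.
3. the clamp screw is tight and the clutch has clicked (value of joint screw above 4.9 rad and value of joint cap above 0.4 rad), for 0.2 s.
At the end, for the whole second after the job is handed in: Bar-tagged cassettes lie flat in bays of the deck and round-tagged ones in bays of the reject tray, at rest; the deck's front edge is within 3 mm of the scribed line; the clamp screw is tight (beyond 4.9 rad) and the cap has slipped at least one click (0.4 rad) (all of step 1 and all of step 2 and all of step 3 and x of round_1 in the frame of reject_tray between -0.012 and 0.012 m and y of round_1 in the frame of reject_tray between -0.041 and 0.041 m and z of round_1 in the frame of reject_tray between 0.02 and 0.029 m and angle between each of round_1, round_2's own z axis and vertical below 0.1 rad and x of round_2 in the frame of reject_tray between -0.012 and 0.012 m and y of round_2 in the frame of reject_tray between -0.041 and 0.041 m and z of round_2 in the frame of reject_tray between 0.02 and 0.029 m and linear speed of each of bar_1, bar_2, bar_3, round_1, round_2 below 0.02 m/s); the robot touches nothing.
It fails at once if a reagent bottle is knocked over (angle between any of bottle_red_cap, bottle_blue_cap's own z axis and vertical above 0.6 rad).
Of bar_1, bar_2, bar_3 only 2 to 3 are there at a start; the rules pass over those that are not, and their reading is None.
Of round_1, round_2 only 1 to 2 are there at a start; the rules pass over those that are not, and their reading is None.
At some moment in a run one of bar_1, bar_2, bar_3, round_1, round_2 may be knocked a few centimetres aside while the robot is not near it.
Once in a run the grip may slacken for a moment while it holds something.
It also fails if it takes over 208 s, if anything falls off the work surface, if the arm or the gripper's body presses on something with over 40 N, if the wrist force passes 120 N, or if a joint passes its speed limit or range.

## Working session

There is one attempt and no reset: what is moved stays moved. The work goes in short steps, Python scripts to look and compute and a tool call to move; the robot and the scene stay as the last step left them, time stands still between calls to the robot, and variables do not carry over. Pictures are saved under pics/ and viewed, about 12 in all and at most 16, crops included, and the job is handed in when it is done.

Besides the shell and the picture viewer there is one more tool, called after "Call:" in YAML: its name, and indented under it one key for each argument. apply_moves: Moves the arm, as the interface text tells. Scaled input: -1 to 1 covers 50 mm each way for a shift and 6 degrees each way for a turn. Its arguments: {"type":"object","properties":{"series":{"type":"array","items":{"type":"array","items":{"type":"array","items":{"type":"number"}}}},"claw":{"type":"number"}},"required":["series"]}

```bash
mkdir -p pics; ls; python3 - <<'E'
from cell import ctrl, viewer
import cv2
s=ctrl.read_state(); print({k:s[k] for k in ('clock','eef_pos','tool_rot','width','force')}, ctrl.grip_point_offset)
for c in ('top','side'):
    im=viewer.get_image(c); cv2.imwrite(f'pics/{c}0.png',im)
    i=viewer.camera_info(c); print(c,i)
for c in ('top','side'):
    for l in ('bar_1','round_1','deck_handle','cap_grip','reject_tray','bottle_red_cap','bottle_blue_cap','shaker'):
        print(c,l,[(round(d['score'],2),round(d['location'][0]*640),round(d['location'][1]*400)) for d in viewer.find_in(c,l)])
E
```

```text
pics
{'clock': 0.0, 'eef_pos': array([217.03687739, 612.04063262, 230.39262637]), 'tool_rot': array([3.14155380e+00, 1.88732615e-03, 1.22997509e+00]), 'width': 85.49939834781786, 'force': array([ 0.36848395,  0.84146428, -0.95622624])} 18.700000000000003
top {'K': array([[473.23908299,   0.        , 320.55480918],
       [  0.        , 473.23908299, 201.21297675],
       [  0.        ,   0.        ,   1.        ]]), 'R': array([[ 0.02111919, -0.99968694, -0.01341633],
       [-0.9958198 , -0.01984094, -0.08915869],
       [ 0.08886459,  0.0152432 , -0.99592707]]), 't': array([-113.05332322,  399.4801039 , 1512.25251469])}
side {'K': array([[375.5739464 ,   0.        , 322.25295605],
       [  0.        , 375.5739464 , 197.23200787],
       [  0.        ,   0.        ,   1.        ]]), 'R': array([[-0.95457973, -0.29744596,  0.01741948],
       [-0.18916664,  0.55983953, -0.80671908],
       [ 0.23020322, -0.77337287, -0.59067832]]), 't': array([ 330.54500874,  204.2645987 , 1268.19091461])}
top bar_1 [(0.79, 330, 184), (0.47, 320, 157)]
top round_1 [(0.75, 349, 137), (0.74, 313, 181), (0.64, 193, 274)]
top deck_handle [(0.9, 393, 189), (0.48, 393, 189)]
top cap_grip [(0.57, 394, 184)]
top reject_tray [(0.74, 397, 185), (0.6, 275, 190), (0.23, 415, 154)]
top bottle_red_cap [(0.61, 449, 136), (0.18, 392, 193)]
top bottle_blue_cap [(0.6, 416, 154), (0.52, 237, 206)]
top shaker [(0.56, 396, 187)]
side bar_1 []
side round_1 [(0.91, 353, 312)]
side deck_handle []
side cap_grip [(0.62, 352, 186)]
side reject_tray []
side bottle_red_cap [(0.42, 301, 139)]
side bottle_blue_cap []
side shaker [(0.65, 353, 183)]
```

```bash
python3 - <<'E'
import cv2
a=cv2.imread('pics/top0.png')
cv2.imwrite('pics/top0c.png',cv2.resize(a[90:300,160:480],None,fx=2.5,fy=2.5,interpolation=cv2.INTER_CUBIC))
E
```

```text
(no output)
```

View pics/top0c.png

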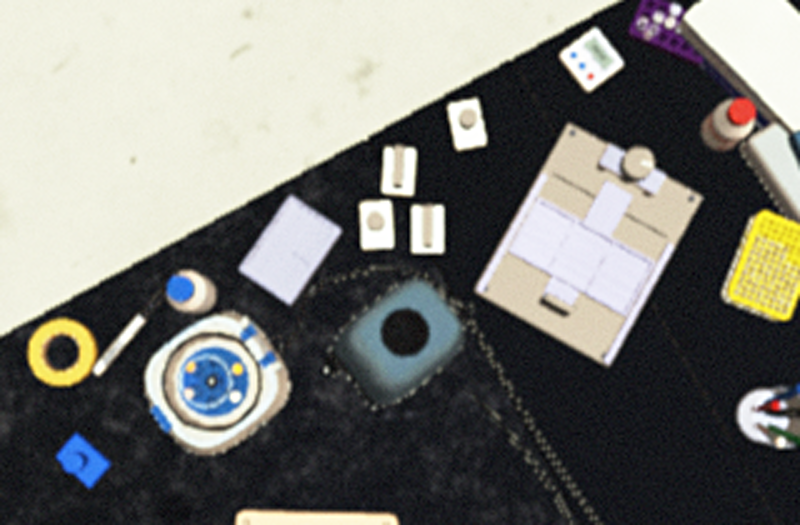

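View pics/side0.png

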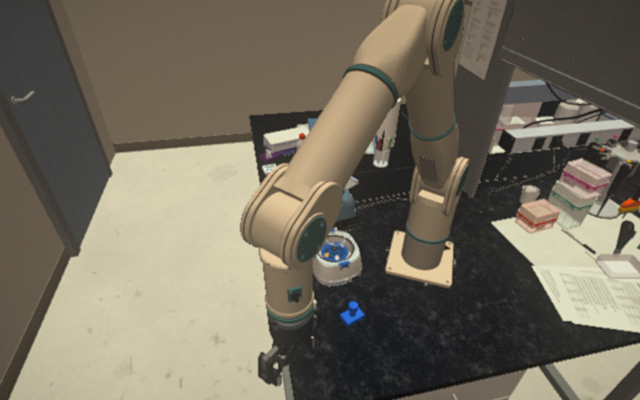

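Top view: cassettes at full-image pixels round (347,137), bar (319,158), round (310,179), bar (331,181). The blue one at (193,274) is a decoy. The light tray at (275,190) should be the reject tray, the shaker is at (396,187), and the bottles are at (450,137) and (236,207). The side view sees none of this usefully. I'll confirm with an enlarged, averaged crop.

```bash
cat > h.py <<'E'
import numpy as np, cv2
from scipy.optimize import minimize
from cell import ctrl, viewer
I=viewer.camera_info('top');K,R,t=I['K'],I['R'],I['t']
def proj(P):
    c=(R@np.asarray(P,float).T).T+t; q=(K@c.T).T; return q[:,:2]/q[:,2:]
def ray(px,z):
    d=R.T@np.linalg.inv(K)@np.array([px[0],px[1],1.]); C=-R.T@t
    return (C+d*(z-C[2])/d[2])[:2]
def avg(n=8): return np.mean([viewer.get_image('top') for _ in range(n)],0)
def T(p,P):
    x,y,a=p;P=np.asarray(P,float);c,s=np.cos(a),np.sin(a)
    return np.c_[x+c*P[:,0]-s*P[:,1],y+s*P[:,0]+c*P[:,1],P[:,2]]
def box(lx,ly,z0,z1,cx=0,cy=0): return [[cx+i*lx/2,cy+j*ly/2,z] for i in(-1,1) for j in(-1,1) for z in(z0,z1)]
def cyl(r,z0,z1): return [[r*np.cos(a),r*np.sin(a),z] for a in np.linspace(0,6.28,24) for z in(z0,z1)]
def shape(k,z=0):
    return [np.array(box(60,40,z,z+16)), np.array(box(50,14,z+16,z+58) if k=='bar' else cyl(13,z+38,z+58))]
S=10
def fit(im,solids,p0,win,thr=90):
    """silhouette fit of bright solids on dark ground; win=(u0,v0,u1,v1)"""
    u0,v0,u1,v1=win; g=im[v0:v1,u0:u1].mean(2).astype(np.float32)
    w,h=u1-u0,v1-v0
    tgt=np.clip((g-20)/(thr*2-40),0,1)
    def cost(p):
        m=np.zeros((h*S,w*S),np.uint8)
        for s in solids:
            q=((proj(T((p[0],p[1],p[2]/50),s))-[u0,v0]+.5)*S*16).astype(np.int32)
            cv2.fillConvexPoly(m,cv2.convexHull(q),255,shift=4)
        r=cv2.resize(m,(w,h),interpolation=cv2.INTER_AREA)/255.
        return ((cv2.GaussianBlur(r,(0,0),.5)-tgt)**2).mean()
    b=None
    for da in(-.3,0,.3):
        x0=np.array([p0[0],p0[1],(p0[2]+da)*50])
        o=minimize(cost,x0,method='Nelder-Mead',options=dict(initial_simplex=[x0]+[x0+d for d in np.diag([8,8,8])],xatol=.05,fatol=1e-7))
        if b is None or o.fun<b.fun:b=o
    return np.r_[b.x[:2],b.x[2]/50],b.fun
E
python3 - <<'E'
from h import *
im=avg(10); np.save('im0.npy',im)
print('cam',-R.T@t)
for k,u,v,dx in(('round',347,139,6),('bar',319,158,0),('round',310,179,0),('bar',331,181,0)):
    w=(u-10,v-13,u+11,v+14); print(k,fit(im,shape(k),(*ray((u,v),16),0.1),w), im[v-8:v+8,u-5:u+5].mean(2).max())
a=np.clip(im,0,255).astype(np.uint8)
cv2.imwrite('pics/c1.png',np.hstack([cv2.resize(a[125:200,250:340],None,fx=4.4,fy=4.4,interpolation=cv2.INTER_CUBIC)[:,:396],cv2.resize(a[135:240,345:450],(330,330),interpolation=cv2.INTER_CUBIC)]))
for n,q in(('handle',(393,189)),('reddot',(449,136))): print(n,ray(q,90))
E
```

```text
cam [ 265.81209712 -128.14344301 1540.19357956]
round (array([ 6.08633003e+02, -1.84996593e+02,  2.35075951e-01]), np.float64(0.03255289621944746)) 255.0
bar (array([ 5.44254011e+02, -9.70660873e+01, -6.19612640e-02]), np.float64(0.05754381654161609)) 255.0
round (array([ 4.73079937e+02, -6.93431089e+01,  5.94740514e-02]), np.float64(0.06502056591808104)) 255.0
bar (array([ 4.68215798e+02, -1.36990242e+02,  1.91961913e-02]), np.float64(0.04116669392088408)) 255.0
handle [ 437.38161126 -328.09057548]
reddot [ 606.3294568  -500.28985556]
```

View pics/c1.png

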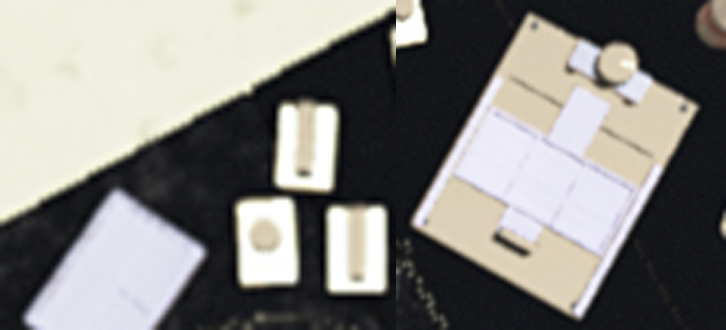

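```bash
cat >> h.py <<'E'
def isolate(im,u,v,thr=100):
    """keep only the bright component at (u,v)"""
    g=im.mean(2); _,l=cv2.connectedComponents((g>thr).astype(np.uint8)); 
    k=l[v,u]; m=cv2.dilate((l==k).astype(np.uint8),np.ones((3,3)))*((l==k)|(l==0))
    ys,xs=np.where(l==k); return im*m[...,None],(xs.min()-4,ys.min()-4,xs.max()+5,ys.max()+5)
def cass(im,k,u,v,z=0,yaw=0.,thr=125):
    a,w=isolate(im,u,v); return fit(a,shape(k,z),(*ray((u,v),z+16),yaw),w,thr)
E
python3 - <<'E'
from h import *
im=np.load('im0.npy'); o=np.ascontiguousarray(np.clip(cv2.resize(im[120:240,250:450],None,fx=4,fy=4,interpolation=cv2.INTER_CUBIC),0,255).astype(np.uint8))
def draw(p,s,c=(0,0,255)):
    q=proj(T(p,s)); cv2.polylines(o,[((cv2.convexHull(q.astype(np.float32))-[250,120]+.5)*4).astype(int)],1,c,1)
for k,u,v in(('round',347,139),('bar',319,158),('round',310,179),('bar',331,181)):
    p,f=cass(im,k,u,v,0,.1); print(k,p.round(3),f)
    for s in shape(k): draw(p,s)
# tray
a,w=isolate(im,275,190); print(w)
p,f=fit(a,[np.array(box(80,116,0,32))],(*ray((275,190),32),-.6),w,115); print('tray',p,f); draw(p,np.array(box(80,116,0,32)));draw(p,np.array(box(80,116,32,32)))
# plate
g=cv2.GaussianBlur(im.mean(2),(0,0),.5)
a,w=isolate(im,360,205); print(w)
p,f=fit(a,[np.array(box(255,200,0,10))],(*ray((396,187),10),-.5),w,100); print('plate',p,f); draw(p,np.array(box(255,200,10,10)))
cv2.imwrite('pics/c2.png',o)
E
```

```text
round [ 6.08706e+02 -1.85026e+02  2.25000e-01] 0.007570216160234106
bar [ 5.44401e+02 -9.70000e+01 -5.20000e-02] 0.012833086790486517
round [ 4.73225e+02 -6.93580e+01  6.70000e-02] 0.012709624195962483
bar [ 4.68354e+02 -1.35695e+02  1.90000e-02] 0.014923905954371345
(np.int64(251), np.int64(164), np.int64(301), np.int64(216))
tray [436.53108805  41.81387144  -2.14859901] 0.002086137054475594
(np.int64(346), np.int64(135), np.int64(445), np.int64(240))
plate [ 454.63968453 -345.93314571   -0.49433061] 0.008187965052269383
```

View pics/c2.png

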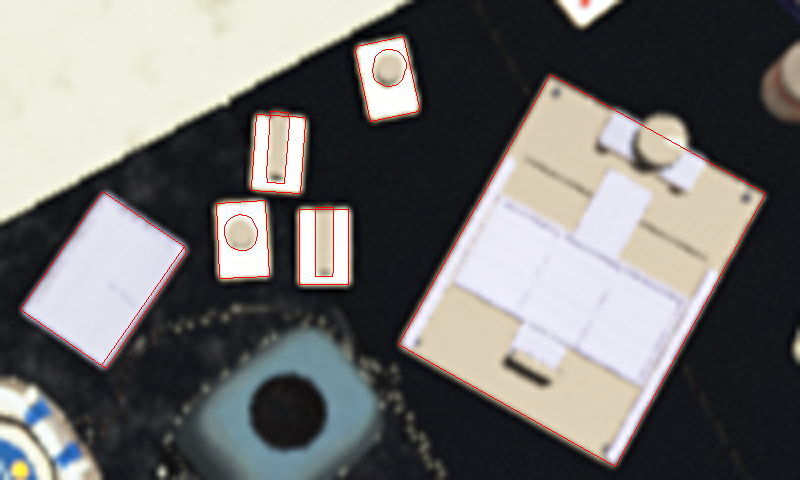

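The fits hug all four cassettes, the tray and the plate. Next I'll rectify the shaker at several heights to get its origin, deck travel, handle and cap.

```bash
cat >> h.py <<'E'
def rect(im,p,z,x0,x1,y0,y1,s=2):
    """rectified view of plane z in frame p: columns along frame x, rows along -y; s px per mm"""
    X,Y=np.meshgrid(np.arange(x0,x1,1/s),np.arange(y1,y0,-1/s)); P=T(p,np.c_[X.ravel(),Y.ravel(),np.full(X.size,z)])
    q=proj(P).astype(np.float32).reshape(*X.shape,2); return cv2.remap(im.astype(np.float32),q[...,0],q[...,1],cv2.INTER_CUBIC)
E
python3 - <<'E'
from h import *
im=np.load('im0.npy'); a=-0.4943; c,s=np.cos(a),np.sin(a)
pc=np.array([454.64,-345.93])
lp=ray((403.9,171.5),10); d=lp-pc; print('line in plate frame',c*d[0]+s*d[1],-s*d[0]+c*d[1])
# refine line x in plate frame per side, z=10
for y0,y1 in((-80,-35),(35,80)):
    g=rect(im,(*pc,a),10,20,90,y0,y1).mean(2).mean(0); i=g.argmin(); w=np.clip(np.median(g)-g,0,None)[i-6:i+7]; 
    print('line x',20+(np.arange(i-6,i+7)*w).sum()/w.sum()/2)
cp=ray((660/4-.5+250,140/4-.5+120),97);d=cp-pc;print('cap in plate',c*d[0]+s*d[1],-s*d[0]+c*d[1])
for y0,y1 in((-80,-35),(35,80)):
    g=rect(im,(*pc,a),24,-80,70,y0,y1,.25).mean(2).mean(0); print(g.round().astype(int))
o=np.hstack([cv2.resize(rect(im,(*pc,a),z,-130,130,-100,100,1.5),(390,300)) for z in(24,93)])
cv2.imwrite('pics/c3.png',np.clip(o,0,255))
E
```

```text
line in plate frame 57.62064432333839 -0.96732080227968
line x 56.05912209187105
line x 56.48080790767639
cap in plate 101.44331513838986 1.855642761479416
[205 205 206 200 185 226 239 238 237 236 237 238 235 235 237 237 236 237
 237 237 236 237 235 210 217 213 203 203 203 203 203 205 200 161 179 204
 204 203]
[203 203 204 199 187 231 242 241 241 240 240 240 238 240 240 239 239 240
 240 240 239 240 240 218 222 215 202 202 202 202 202 203 201 163 174 202
 202 202][ WARN:0@0.688] global loadsave.cpp:1063 imwrite_ Unsupported depth image for selected encoder is fallbacked to CV_8U.
```

View pics/c3.png

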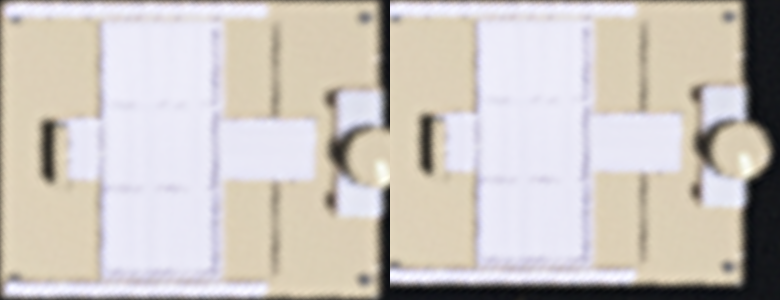

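Shaker frame: line at plate x 56.3, so the origin is about (420.6, -327.6) with yaw -0.494 and deck d≈16.5. The cap at 102 agrees. In the pictures the handle is the beige sliver at plate x -97 beside its dark shadow. Next is a row planner, then off to the first bar.

```bash
cat > pl.py <<'E'
import numpy as np, math, json
from cell import ctrl
def st(): 
    s=ctrl.read_state(); return s['eef_pos'],s['tool_rot']
def plan(wps,start=None,v=45):
    """wps: (x,y,z,yaw); prints rows (5 per call)"""
    p,r=st() if start is None else (np.array(start[:3]),[0,0,start[3]])
    p=np.array(p,float);yaw=r[2];rows=[]
    for w in wps:
        dy=(w[3]-yaw+math.pi)%(2*math.pi)-math.pi if len(w)<5 else w[3]-yaw
        d=np.array(w[:3])-p
        n=max(1,math.ceil(np.linalg.norm(d)/v-.02),math.ceil(abs(math.degrees(dy))/6-.01))
        for i in range(n):
            tgt=np.array(w[:3])-d*(n-1-i)/n; e=tgt-p; c,s=math.cos(yaw),math.sin(yaw)
            row=[round(a,2) for a in np.array([c*e[0]+s*e[1],s*e[0]-c*e[1],-e[2]])/50]+[0,0,round(-math.degrees(dy/n)/6,2)]
            x,y,z=np.array(row[:3])*50; p=p+[c*x+s*y,s*x-c*y,-z]; yaw-=math.radians(row[5]*6); rows.append([a or 0 for a in row])
    while len(rows)%5: rows.append([0]*6)
    for i in range(0,len(rows),5): print(json.dumps([rows[i:i+5]]).replace(' ',''))
    print('end',p.round(1),round(yaw,3))
E
python3 - <<'E'
from pl import *
plan([(400,400,200,1.59),(500,0,170,1.59),(468.4,-135.7,125,1.59)])
E
```

```text
[[[-0.4,0.7,0.09,0,0,-0.49],[-0.43,0.67,0.09,0,0,-0.49],[-0.47,0.65,0.09,0,0,-0.49],[-0.5,0.63,0.09,0,0,-0.49],[-0.53,0.6,0.09,0,0,-0.49]]]
[[[-0.56,0.57,0.09,0,0,-0.49],[-0.59,0.54,0.09,0,0,-0.49],[-0.8,0.19,0.06,0,0,0],[-0.81,0.18,0.06,0,0,0],[-0.8,0.19,0.06,0,0,0]]]
[[[-0.8,0.18,0.06,0,0,0],[-0.81,0.19,0.06,0,0,0],[-0.8,0.18,0.06,0,0,0],[-0.81,0.19,0.06,0,0,0],[-0.8,0.18,0.06,0,0,0]]]
[[[-0.8,0.19,0.06,0,0,0],[-0.81,0.18,0.06,0,0,0],[-0.67,-0.17,0.22,0,0,0],[-0.68,-0.17,0.23,0,0,0],[-0.67,-0.17,0.22,0,0,0]]]
[[[-0.68,-0.17,0.23,0,0,0],[0,0,0,0,0,0],[0,0,0,0,0,0],[0,0,0,0,0,0],[0,0,0,0,0,0]]]
end [ 468.4 -135.8  124.8] 1.589
```

Call:
apply_moves:
  series:
    - [[-0.4,0.7,0.09,0,0,-0.49],[-0.43,0.67,0.09,0,0,-0.49],[-0.47,0.65,0.09,0,0,-0.49],[-0.5,0.63,0.09,0,0,-0.49],[-0.53,0.6,0.09,0,0,-0.49]]
  claw: 1

```text
clock: 2.02
eef_pos: [348.9, 459.8, 208.8]
tool_rot: [3.141, -0.0, 1.488]
force: [0.7, -0.6, -0.1]
width: 85.3
```

Call:
apply_moves:
  series:
    - [[-0.56,0.57,0.09,0,0,-0.49],[-0.59,0.54,0.09,0,0,-0.49],[-0.8,0.19,0.06,0,0,0],[-0.81,0.18,0.06,0,0,0],[-0.8,0.19,0.06,0,0,0]]

```text
clock: 2.65
eef_pos: [430.7, 278.7, 190.9]
tool_rot: [3.141, -0.0, 1.589]
force: [0.6, -0.2, -0.2]
width: 85.3
```

Call:
apply_moves:
  series:
    - [[-0.8,0.18,0.06,0,0,0],[-0.81,0.19,0.06,0,0,0],[-0.8,0.18,0.06,0,0,0],[-0.81,0.19,0.06,0,0,0],[-0.8,0.18,0.06,0,0,0]]

```text
clock: 3.28
eef_pos: [480.5, 78.6, 175.9]
tool_rot: [3.141, -0.0, 1.589]
force: [-0.2, -0.1, -0.7]
width: 85.4
```

Call:
apply_moves:
  series:
    - [[-0.8,0.19,0.06,0,0,0],[-0.81,0.18,0.06,0,0,0],[-0.67,-0.17,0.22,0,0,0],[-0.68,-0.17,0.23,0,0,0],[-0.67,-0.17,0.22,0,0,0]]

```text
clock: 3.9
eef_pos: [476.3, -102.9, 136.1]
tool_rot: [3.141, 0.0, 1.589]
force: [0.2, -0.2, 0.6]
width: 85.7
```

Call:
apply_moves:
  series:
    - [[-0.68,-0.17,0.23,0,0,0],[0,0,0,0,0,0],[0,0,0,0,0,0],[0,0,0,0,0,0],[0,0,0,0,0,0]]
  claw: 0

```text
clock: 4.53
eef_pos: [468.9, -134.8, 125.1]
tool_rot: [3.141, -0.0, 1.591]
force: [0.4, -0.4, -0.4]
width: 42.4
```

Call:
apply_moves:
  series:
    - [[-0.02,0,0.7,0,0,0],[0,0,0.7,0,0,0],[0,0,0.68,0,0,0],[0,0,0,0,0,0],[0,0,0,0,0,0]]

```text
clock: 5.15
eef_pos: [469.1, -136.6, 21.6]
tool_rot: [3.141, 0.0, 1.59]
force: [-0.0, -0.3, 0.3]
width: 42.4
```

Call:
apply_moves:
  series:
    - [[0,0,0,0,0,0],[0,0,0,0,0,0],[0,0,0,0,0,0],[0,0,0,0,0,0],[0,0,0,0,0,0]]
  claw: -1

```text
clock: 5.78
eef_pos: [469.4, -136.9, 22.1]
tool_rot: [3.139, 0.0, 1.589]
force: [-0.9, 0.6, 6.6]
width: 12.9
```

Call:
apply_moves:
  series:
    - [[0,0,-0.4,0,0,0],[0,0,-0.6,0,0,0],[0,0,-0.6,0,0,0],[0,0,-0.4,0,0,0],[0,0,0,0,0,0]]

```text
clock: 6.4
eef_pos: [469.5, -137.2, 122.5]
tool_rot: [3.138, 0.001, 1.589]
force: [0.2, 0.9, -2.2]
width: 13.2
```

```bash
python3 - <<'E'
from pl import *
plan([(440,-250,130,1.3),(435.1,-335.4,125,1.076)])
from h import *
im=avg(2);u0,v0=290,120;o=np.clip(cv2.resize(im[v0:v0+120,u0:u0+160],None,fx=5,fy=5,interpolation=cv2.INTER_CUBIC),0,255).astype(np.uint8);cv2.imwrite('pics/c4.png',o)
E
```

```text
[[[-0.75,-0.21,-0.05,0,0,0.92],[-0.76,-0.14,-0.05,0,0,0.92],[-0.78,-0.06,-0.05,0,0,0.92],[-0.56,0.12,0.03,0,0,0.71],[-0.54,0.16,0.04,0,0,0.71]]]
[[[-0.53,0.2,0.03,0,0,0.71],[0,0,0,0,0,0],[0,0,0,0,0,0],[0,0,0,0,0,0],[0,0,0,0,0,0]]]
end [ 435.  -335.1  125. ] 1.077
```

View pics/c4.png

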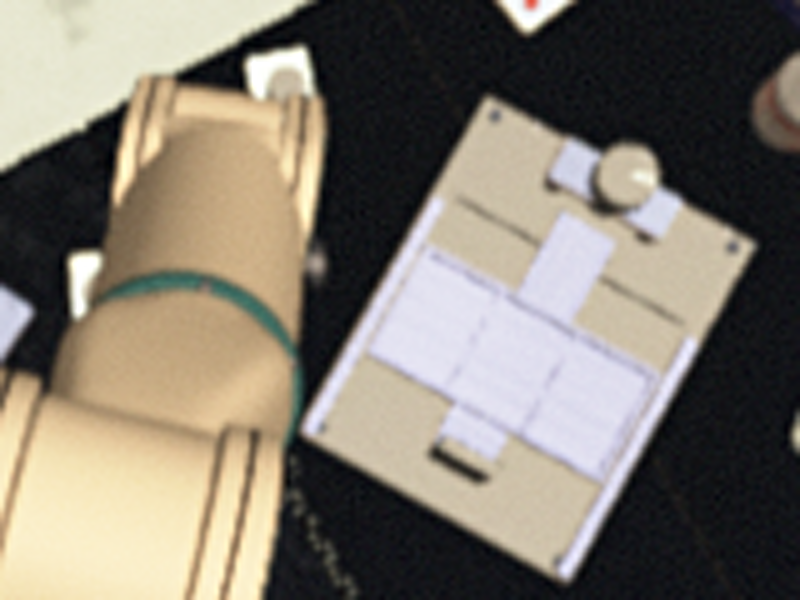

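Call:
apply_moves:
  series:
    - [[-0.75,-0.21,-0.05,0,0,0.92],[-0.76,-0.14,-0.05,0,0,0.92],[-0.78,-0.06,-0.05,0,0,0.92],[-0.56,0.12,0.03,0,0,0.71],[-0.54,0.16,0.04,0,0,0.71]]

```text
clock: 7.12
eef_pos: [434.9, -307.2, 123.7]
tool_rot: [-3.14, -0.0, 1.148]
force: [-0.3, 0.4, -1.3]
width: 13.2
```

Call:
apply_moves:
  series:
    - [[-0.53,0.2,0.03,0,0,0.71],[0,0,0,0,0,0],[0,0,0.3,0,0,0],[0,0,0,0,0,0],[0,0,0,0,0,0]]

```text
clock: 7.75
eef_pos: [434.1, -333.7, 107.9]
tool_rot: [-3.141, -0.001, 1.078]
force: [-0.3, 0.2, -0.7]
width: 13.7
```

```bash
python3 - <<'E'
from pl import *
print(st())
plan([(435.1,-335.4,60,1.076),(435.1,-335.4,38.5,1.076)],v=30)
E
```

```text
(array([ 434.07424414, -333.74172166,  107.87570113]), array([-3.14054826e+00, -5.19609515e-04,  1.07844018e+00]))
[[[-0.01,0.02,0.48,0,0,0.01],[-0.01,0.01,0.48,0,0,0.01],[0,0,0.43,0,0,0],[0,0,0,0,0,0],[0,0,0,0,0,0]]]
end [ 434.9 -335.3   38.4] 1.076
```

Call:
apply_moves:
  series:
    - [[-0.01,0.02,0.48,0,0,0.01],[-0.01,0.01,0.48,0,0,0.01],[0,0,0.41,0,0,0],[0,0,0,0,0,0],[0,0,0,0,0,0]]

```text
clock: 8.38
eef_pos: [435.2, -336.3, 40.5]
tool_rot: [3.141, 0.0, 1.075]
force: [0.6, -0.7, -0.8]
width: 13.4
```

Call:
apply_moves:
  series:
    - [[0,0,0,0,0,0],[0,0,0,0,0,0],[0,0,0,0,0,0],[0,0,0,0,0,0],[0,0,0,0,0,0]]
  claw: -0.2

```text
clock: 9.0
eef_pos: [434.9, -336.3, 39.8]
tool_rot: [-3.142, -0.0, 1.075]
force: [0.3, -0.4, -1.3]
width: 34.1
```

Call:
apply_moves:
  series:
    - [[0,0,-0.4,0,0,0],[0,0,-0.8,0,0,0],[0,0,-0.8,0,0,0],[0.6,0,0,0,0,0],[0.9,0,0,0,0,0]]

```text
clock: 9.62
eef_pos: [470.5, -271.4, 140.6]
tool_rot: [3.14, 0.001, 1.071]
force: [0.8, 0.5, 0.3]
width: 34.2
```

```bash
python3 - <<'E'
from pl import *
plan([(440,-200,140,1.3),(400,0,150,1.519)])
E
```

```text
[[[0.32,-0.41,0,0,0,-0.73],[0.35,-0.38,0.01,0,0,-0.73],[0.38,-0.35,0,0,0,-0.73],[0.73,-0.37,-0.04,0,0,-0.42],[0.74,-0.33,-0.04,0,0,-0.42]]]
[[[0.76,-0.31,-0.04,0,0,-0.42],[0.77,-0.26,-0.04,0,0,-0.42],[0.78,-0.24,-0.04,0,0,-0.42],[0,0,0,0,0,0],[0,0,0,0,0,0]]]
end [400.   -0.  150.1] 1.52
```

```bash
python3 - <<'E'
from h import *
im=avg(6); np.save('im1.npy',im)
for k,u,v in(('round',347,139),('bar',319,158),('round',310,179)):
    try: print(k,*cass(im,k,u,v,0,.1))
    except Exception as e: print(k,e)
u0,v0=280,110;o=np.clip(cv2.resize(im[v0:v0+120,u0:u0+160],None,fx=4,fy=4,interpolation=cv2.INTER_CUBIC),0,255).astype(np.uint8);cv2.imwrite('pics/c5.png',o)
E
```

```text
round [ 6.08800256e+02 -1.84948275e+02  2.16574642e-01] 0.007617565402725878
bar [ 5.44408557e+02 -9.69819453e+01 -5.36025459e-02] 0.012558649048218693
round [ 4.73251070e+02 -6.93554080e+01  6.87510087e-02] 0.010863753249814517
```

View pics/c5.png

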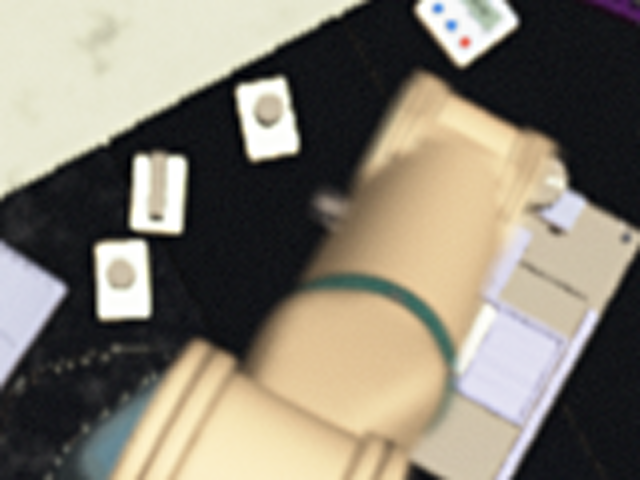

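The three remaining cassettes are unmoved (bar at crop (157,195)). On to the second bar.

```bash
python3 - <<'E'
from pl import *
plan([(544.4,-97,125,1.518),(544.4,-97,100,1.518)])
E
```

```text
[[[0.76,-0.07,0.06,0,0,-0.85],[0.75,0,0.06,0,0,-0.85],[0.76,0.06,0.06,0,0,-0.85],[0.75,0.13,0.06,0,0,-0.85],[0.73,0.2,0.05,0,0,-0.85]]]
[[[0,0,0.5,0,0,0.01],[0,0,0,0,0,0],[0,0,0,0,0,0],[0,0,0,0,0,0],[0,0,0,0,0,0]]]
end [544.4 -96.9 100.2] 1.518
```

Call:
apply_moves:
  series:
    - [[0.76,-0.07,0.06,0,0,-0.85],[0.75,0,0.06,0,0,-0.85],[0.76,0.06,0.06,0,0,-0.85],[0.75,0.13,0.06,0,0,-0.85],[0.73,0.2,0.05,0,0,-0.85]]
  claw: 0

```text
clock: 10.55
eef_pos: [544.9, -96.6, 125.1]
tool_rot: [-3.141, 0.001, 1.52]
force: [-0.4, 0.3, 0.1]
width: 42.6
```

Call:
apply_moves:
  series:
    - [[0,0,0.5,0,0,0],[0,0,0,0,0,0],[0,0,0,0,0,0],[0,0,0,0,0,0],[0,0,0,0,0,0]]

```text
clock: 11.18
eef_pos: [545.2, -96.4, 100.9]
tool_rot: [3.141, 0.0, 1.519]
force: [-0.2, 0.1, 0.1]
width: 42.9
```

Call:
apply_moves:
  series:
    - [[0,0,0.5,0,0,0],[0,0,0.55,0,0,0],[0,0,0.53,0,0,0],[0,0,0,0,0,0],[0,0,0,0,0,0]]

```text
clock: 11.8
eef_pos: [545.5, -96.0, 22.2]
tool_rot: [3.14, 0.0, 1.52]
force: [0.4, -0.2, -0.4]
width: 43.0
```

Call:
apply_moves:
  series:
    - [[0,0,0,0,0,0],[0,0,0,0,0,0],[0,0,0,0,0,0],[0,0,0,0,0,0],[0,0,0,0,0,0]]
  claw: -1

```text
clock: 12.42
eef_pos: [545.7, -95.9, 22.4]
tool_rot: [3.14, 0.0, 1.52]
force: [-0.4, 0.9, 7.1]
width: 13.2
```

Call:
apply_moves:
  series:
    - [[0,0,-0.4,0,0,0],[0,0,-0.6,0,0,0],[0,0,-0.6,0,0,0],[0,0,-0.6,0,0,0],[0,0,0,0,0,0]]

```text
clock: 13.05
eef_pos: [546.5, -96.1, 133.5]
tool_rot: [3.137, 0.0, 1.52]
force: [0.4, -0.6, -2.1]
width: 13.4
```

```bash
python3 - <<'E'
from pl import *
plan([(500,-200,132,1.3),(461.7,-286.1,110,1.076)])
from h import *
im=avg(8); np.save('im2.npy',im)
a=(435.1,-335.4,-.4943)
u0,v0=345,135;o=np.clip(cv2.resize(im[v0:v0+105,u0:u0+105],None,fx=5,fy=5,interpolation=cv2.INTER_CUBIC),0,255).astype(np.uint8)
for s in shape('bar',15): cv2.polylines(o,[((cv2.convexHull(proj(T(a,s)).astype(np.float32))-[u0,v0]+.5)*5).astype(int)],1,(0,0,255),1)
cv2.imwrite('pics/c6.png',o)
E
```

```text
[[[-0.71,-0.27,0.01,0,0,0.7],[-0.72,-0.23,0.01,0,0,0.7],[-0.74,-0.16,0.01,0,0,0.7],[-0.62,-0.09,0.15,0,0,0.71],[-0.63,-0.05,0.14,0,0,0.71]]]
[[[-0.63,0,0.15,0,0,0.71],[0,0,0,0,0,0],[0,0,0,0,0,0],[0,0,0,0,0,0],[0,0,0,0,0,0]]]
end [ 461.7 -286.1  110. ] 1.077
```

View pics/c6.png

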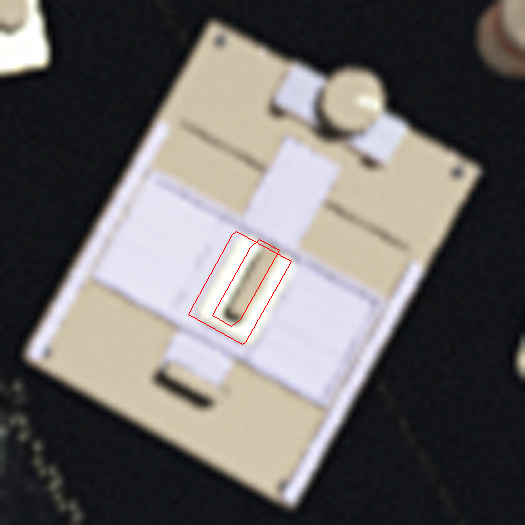

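The first bar sits centred in bay 2, within about 1 mm of the predicted outline. Now placing the second in bay 3.

Call:
apply_moves:
  series:
    - [[-0.71,-0.27,0.01,0,0,0.7],[-0.72,-0.23,0.01,0,0,0.7],[-0.74,-0.16,0.01,0,0,0.7],[-0.62,-0.09,0.15,0,0,0.71],[-0.63,-0.05,0.14,0,0,0.71]]

```text
clock: 14.08
eef_pos: [472.5, -258.0, 114.8]
tool_rot: [-3.141, -0.0, 1.149]
force: [-0.5, -0.0, -1.3]
width: 13.1
```

Call:
apply_moves:
  series:
    - [[-0.63,0,0.15,0,0,0.71],[0,0,0,0,0,0],[0,0,0,0,0,0],[0,0,0,0,0,0],[0,0,0,0,0,0]]

```text
clock: 14.7
eef_pos: [460.8, -285.0, 107.9]
tool_rot: [3.141, -0.0, 1.079]
force: [0.4, -0.1, 0.0]
width: 13.2
```

```bash
python3 - <<'E'
from pl import *
plan([(461.7,-286.1,60,1.076),(461.7,-286.1,38.5,1.076)],v=30)
E
```

```text
[[[-0.01,0.01,0.48,0,0,0.01],[0,0.02,0.48,0,0,0.01],[0,0,0.43,0,0,0.01],[0,0,0,0,0,0],[0,0,0,0,0,0]]]
end [ 461.9 -286.1   38.4] 1.076
```

Call:
apply_moves:
  series:
    - [[-0.01,0.01,0.48,0,0,0.01],[0,0.02,0.48,0,0,0.01],[0,0,0.44,0,0,0],[0,0,0,0,0,0],[0,0,0,0,0,0]]

```text
clock: 15.32
eef_pos: [461.5, -286.7, 37.9]
tool_rot: [3.142, -0.0, 1.076]
force: [-0.2, 0.3, -1.2]
width: 13.4
```

Call:
apply_moves:
  series:
    - [[0,0,0,0,0,0],[0,0,0,0,0,0],[0,0,0,0,0,0],[0,0,0,0,0,0],[0,0,0,0,0,0]]
  claw: -0.2

```text
clock: 15.95
eef_pos: [461.3, -287.0, 37.8]
tool_rot: [3.142, -0.0, 1.075]
force: [-0.1, -0.0, 1.0]
width: 34.2
```

Call:
apply_moves:
  series:
    - [[0,0,-0.4,0,0,0],[0,0,-0.8,0,0,0],[0,0,-0.8,0,0,0],[0.6,0,0,0,0,0],[0.6,0,0,0,0,0]]

```text
clock: 16.58
eef_pos: [490.3, -234.1, 138.6]
tool_rot: [3.14, -0.0, 1.074]
force: [-0.3, 0.2, -0.9]
width: 34.1
```

```bash
python3 - <<'E'
from h import *
im=avg(6); np.save('im3.npy',im)
for k,u,v in(('round',347,139),('round',310,179)):
    try: print(k,*cass(im,k,u,v,0,.1))
    except Exception as e: print(k,e)
from pl import *
plan([(500,-130,140,.6),(473.3,-69.4,130,0.067)])
E
```

```text
round [ 6.08714459e+02 -1.85015991e+02  2.25336293e-01] 0.18952377073738425
round [ 4.73016470e+02 -6.94827627e+01  6.25479398e-02] 0.1893422171368593
[[[0.39,-0.16,-0.01,0,0,0.9],[0.37,-0.2,-0.01,0,0,0.9],[0.36,-0.23,-0.01,0,0,0.9],[0.33,-0.27,-0.01,0,0,0.9],[0.3,-0.29,-0.01,0,0,0.9]]]
[[[0.04,-0.22,0.03,0,0,0.85],[0.02,-0.22,0.04,0,0,0.85],[0.01,-0.22,0.03,0,0,0.85],[-0.02,-0.22,0.04,0,0,0.85],[-0.04,-0.22,0.03,0,0,0.85]]]
[[[-0.06,-0.21,0.03,0,0,0.85],[0,0,0,0,0,0],[0,0,0,0,0,0],[0,0,0,0,0,0],[0,0,0,0,0,0]]]
end [473.1 -69.6 130.2] 0.068
```

Call:
apply_moves:
  series:
    - [[0.39,-0.16,-0.01,0,0,0.9],[0.37,-0.2,-0.01,0,0,0.9],[0.36,-0.23,-0.01,0,0,0.9],[0.33,-0.27,-0.01,0,0,0.9],[0.3,-0.29,-0.01,0,0,0.9]]
  claw: 0.25

```text
clock: 17.5
eef_pos: [500.2, -129.9, 140.2]
tool_rot: [3.141, 0.001, 0.598]
force: [0.4, 0.4, -0.3]
width: 53.2
```

Call:
apply_moves:
  series:
    - [[0.04,-0.22,0.03,0,0,0.85],[0.02,-0.22,0.04,0,0,0.85],[0.01,-0.22,0.03,0,0,0.85],[-0.02,-0.22,0.04,0,0,0.85],[-0.04,-0.22,0.03,0,0,0.85]]

```text
clock: 18.12
eef_pos: [477.7, -79.5, 131.7]
tool_rot: [3.141, 0.0, 0.154]
force: [-0.1, -0.9, 0.0]
width: 53.1
```

Call:
apply_moves:
  series:
    - [[-0.06,-0.21,0.03,0,0,0.85],[0,0,0,0,0,0],[0,0,0,0,0,0],[0,0,0,0,0,0],[0,0,0,0,0,0]]

```text
clock: 18.75
eef_pos: [473.7, -69.0, 130.4]
tool_rot: [3.141, -0.0, 0.069]
force: [-0.3, -0.6, -0.3]
width: 53.4
```

```bash
python3 - <<'E'
from pl import *
plan([(473.2,-69.4,100,.067),(473.2,-69.4,29,0.067)],v=30)
E
```

```text
[[[-0.01,0.01,0.61,0,0,0.02],[0,0,0.47,0,0,0],[0,0,0.47,0,0,0],[0,0,0.48,0,0,0],[0,0,0,0,0,0]]]
end [473.3 -69.6  28.9] 0.067
```

Call:
apply_moves:
  series:
    - [[-0.01,0.01,0.61,0,0,0.02],[0,0,0.47,0,0,0],[0,0,0.47,0,0,0],[0,0,0.48,0,0,0],[0,0,0,0,0,0]]

```text
clock: 19.38
eef_pos: [472.0, -69.2, 27.6]
tool_rot: [-3.141, 0.003, 0.067]
force: [0.3, -0.1, 0.9]
width: 53.5
```

Call:
apply_moves:
  series:
    - [[0,0,0,0,0,0],[0,0,0,0,0,0],[0,0,0,0,0,0],[0,0,0,0,0,0],[0,0,0,0,0,0]]
  claw: -1

```text
clock: 20.0
eef_pos: [474.1, -69.3, 29.8]
tool_rot: [3.141, -0.002, 0.068]
force: [0.6, -0.2, 7.4]
width: 24.3
```

Call:
apply_moves:
  series:
    - [[0,0,-0.4,0,0,0],[0,0,-0.6,0,0,0],[0,0,-0.6,0,0,0],[0,0,-0.4,0,0,0],[0,0,0,0,0,0]]

```text
clock: 20.62
eef_pos: [474.0, -69.0, 130.0]
tool_rot: [3.141, -0.003, 0.068]
force: [0.4, 0.0, -1.1]
width: 24.2
```

```bash
python3 - <<'E'
from pl import *
plan([(440,15,125,.6),(412.2,57.6,110,.993)])
E
```

```text
[[[-0.09,-0.29,0.02,0,0,-0.85],[-0.07,-0.29,0.01,0,0,-0.85],[-0.04,-0.3,0.02,0,0,-0.85],[-0.02,-0.3,0.02,0,0,-0.85],[0.01,-0.3,0.01,0,0,-0.85]]]
[[[0.04,-0.3,0.02,0,0,-0.85],[0.01,-0.25,0.07,0,0,-0.93],[0.03,-0.26,0.08,0,0,-0.93],[0.05,-0.25,0.07,0,0,-0.93],[0.08,-0.24,0.08,0,0,-0.93]]]
end [412.   57.5 110. ] 0.992
```

Call:
apply_moves:
  series:
    - [[-0.09,-0.29,0.02,0,0,-0.85],[-0.07,-0.29,0.01,0,0,-0.85],[-0.04,-0.3,0.02,0,0,-0.85],[-0.02,-0.3,0.02,0,0,-0.85],[0.01,-0.3,0.01,0,0,-0.85]]

```text
clock: 21.25
eef_pos: [444.2, 1.5, 124.5]
tool_rot: [-3.141, 0.0, 0.518]
force: [-1.0, 0.4, -1.7]
width: 24.1
```

Call:
apply_moves:
  series:
    - [[0.04,-0.3,0.02,0,0,-0.85],[0.01,-0.25,0.07,0,0,-0.93],[0.03,-0.26,0.08,0,0,-0.93],[0.05,-0.25,0.07,0,0,-0.93],[0.08,-0.24,0.08,0,0,-0.93]]

```text
clock: 21.88
eef_pos: [411.0, 58.2, 108.8]
tool_rot: [3.141, -0.0, 0.997]
force: [0.1, -0.0, -2.3]
width: 24.0
```

Call:
apply_moves:
  series:
    - [[0,0,0,0,0,0],[0,0,0,0,0,0],[0,0,0,0,0,0],[0,0,0,0,0,0],[0,0,0,0,0,0]]

```text
clock: 22.5
eef_pos: [411.4, 57.2, 108.8]
tool_rot: [3.141, -0.0, 0.991]
force: [-0.4, 0.6, -1.7]
width: 24.3
```

```bash
python3 - <<'E'
from pl import *
plan([(412.2,57.6,75,.993),(412.2,57.6,54,0.993)],v=30)
E
```

```text
[[[0.01,0,0.34,0,0,-0.01],[0.01,0.01,0.34,0,0,-0.01],[0,0,0.42,0,0,0],[0,0,0,0,0,0],[0,0,0,0,0,0]]]
end [412.3  57.8  53.8] 0.993
```

Call:
apply_moves:
  series:
    - [[0.01,0,0.34,0,0,-0.01],[0.01,0.01,0.34,0,0,-0.01],[0,0,0.42,0,0,0],[0,0,0,0,0,0],[0,0,0,0,0,0]]

```text
clock: 23.12
eef_pos: [409.5, 59.7, 63.1]
tool_rot: [-3.131, 0.001, 0.994]
force: [0.1, 1.9, -0.9]
width: 23.8
```

Call:
apply_moves:
  series:
    - [[0,0,0,0,0,0],[0,0,0,0,0,0],[0,0,0,0,0,0],[0,0,0,0,0,0],[0,0,0,0,0,0]]
  claw: 0.1

```text
clock: 23.75
eef_pos: [409.6, 59.6, 62.9]
tool_rot: [-3.131, 0.001, 0.993]
force: [-0.2, 0.0, -0.8]
width: 47.0
```

Call:
apply_moves:
  series:
    - [[0,0,-0.4,0,0,0],[0,0,-0.8,0,0,0],[0,0,-0.6,0,0,0],[0,0,0,0,0,0],[0,0,0,0,0,0]]

```text
clock: 24.38
eef_pos: [409.9, 59.3, 152.4]
tool_rot: [-3.131, 0.001, 0.993]
force: [-0.1, 0.5, -0.3]
width: 47.0
```

```bash
python3 - <<'E'
from h import *
im=avg(6); np.save('im4.npy',im)
p,f=cass(im,'round',347,139,0,.1);print(p,f)
from pl import *
plan([(500,-70,135,.6),(p[0],p[1],130,p[2])])
E
```

```text
[ 6.08708952e+02 -1.84993398e+02  2.25157403e-01] 0.008131090815494612
[[[-0.29,0.73,0.09,0,0,0.94],[-0.22,0.75,0.08,0,0,0.94],[-0.15,0.78,0.09,0,0,0.94],[-0.07,0.78,0.08,0,0,0.94],[0.13,0.78,0.03,0,0,0.89]]]
[[[0.19,0.77,0.02,0,0,0.89],[0.27,0.74,0.03,0,0,0.89],[0.34,0.72,0.02,0,0,0.89],[0,0,0,0,0,0],[0,0,0,0,0,0]]]
end [ 608.9 -184.9  130.2] 0.226
```

TCP stopped at 63 rather than 54, since the near-reach limit got in the way, so this one dropped about 8 mm. I'll move off and check it.

Call:
apply_moves:
  series:
    - [[-0.29,0.73,0.09,0,0,0.94],[-0.22,0.75,0.08,0,0,0.94],[-0.15,0.78,0.09,0,0,0.94],[-0.07,0.78,0.08,0,0,0.94],[0.13,0.78,0.03,0,0,0.89]]
  claw: 0.25

```text
clock: 25.3
eef_pos: [527.5, -99.5, 131.7]
tool_rot: [-3.132, 0.007, 0.502]
force: [1.1, 0.9, 0.7]
width: 52.9
```

Call:
apply_moves:
  series:
    - [[0.19,0.77,0.02,0,0,0.89],[0.27,0.74,0.03,0,0,0.89],[0.34,0.72,0.02,0,0,0.89],[0,0,0,0,0,0],[0,0,0,0,0,0]]

```text
clock: 25.92
eef_pos: [608.1, -183.8, 126.9]
tool_rot: [-3.133, 0.009, 0.227]
force: [0.1, 0.2, -0.4]
width: 53.1
```

```bash
python3 - <<'E'
from h import *
im=avg(6); np.save('im5.npy',im)
from pl import *
tr=(436.53,41.81,.993)
plan([(608.8,-185,100,.225),(608.8,-185,29,0.225)],v=30)
u0,v0=245,155;o=np.clip(cv2.resize(im[v0:v0+70,u0:u0+70],None,fx=7,fy=7,interpolation=cv2.INTER_CUBIC),0,255).astype(np.uint8)
for s in shape('round',24): 
  q=s+[0,29,0]
  cv2.polylines(o,[((cv2.convexHull(proj(T(tr,q)).astype(np.float32))-[u0,v0]+.5)*7).astype(int)],1,(0,0,255),1)
cv2.imwrite('pics/c7.png',o)
E
```

```text
[[[-0.01,0.02,0.56,0,0,0.02],[0,0,0.47,0,0,0],[0,0,0.48,0,0,0],[0,0,0.47,0,0,0],[0,0,0,0,0,0]]]
end [ 608.7 -184.9   29. ] 0.225
```

View pics/c7.png

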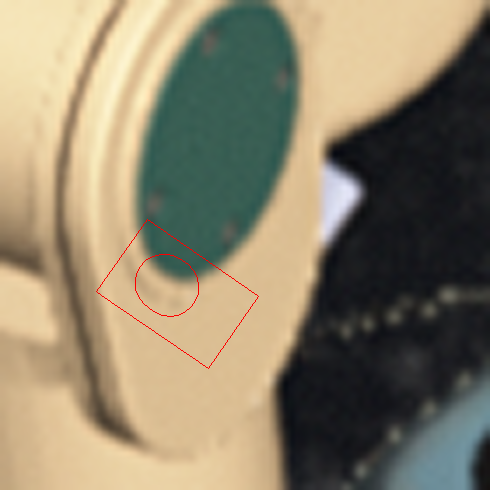

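```bash
cat >> pl.py <<'E'
def level():
    from scipy.spatial.transform import Rotation as Ro
    r=st()[1]; d=(Ro.from_euler('xyz',r).inv()*Ro.from_euler('xyz',[math.pi,0,r[2]])).as_rotvec(degrees=True)/6
    print('level rx,ry,rz',d.round(2))
E
python3 -c "
from pl import *
level()"
```

```text
level rx,ry,rz [-0.07  0.07 -0.  ]
```

Call:
apply_moves:
  series:
    - [[-0.01,0.02,0.5,-0.07,0.07,0.02],[0,0,0.45,0,0,0],[0,0,0.48,0,0,0],[0,0,0.48,0,0,0],[0,0,0,0,0,0]]

```text
clock: 26.85
eef_pos: [607.2, -184.6, 30.8]
tool_rot: [-3.14, 0.003, 0.225]
force: [-0.6, 0.0, -0.1]
width: 53.6
```

Call:
apply_moves:
  series:
    - [[0,0,0,0,0,0],[0,0,0,0,0,0],[0,0,0,0,0,0],[0,0,0,0,0,0],[0,0,0,0,0,0]]
  claw: -1

```text
clock: 27.48
eef_pos: [609.7, -186.0, 33.7]
tool_rot: [3.14, -0.002, 0.224]
force: [-0.2, 0.9, 7.2]
width: 23.9
```

Call:
apply_moves:
  series:
    - [[0,0,-0.4,0,0,0],[0,0,-0.6,0,0,0],[0,0,-0.6,0,0,0],[0,0,-0.4,0,0,0],[0,0,0,0,0,0]]

```text
clock: 28.1
eef_pos: [609.6, -185.9, 134.2]
tool_rot: [3.14, -0.003, 0.224]
force: [-0.1, -0.2, -1.2]
width: 24.2
```

```bash
python3 - <<'E'
from pl import *
level()
plan([(520,-60,130,.6),(460.8,26,115,.993)])
E
```

```text
level rx,ry,rz [ 0.02 -0.02 -0.  ]
[[[-0.3,-0.71,0.02,0,0,-0.9],[-0.22,-0.74,0.02,0,0,-0.9],[-0.16,-0.76,0.02,0,0,-0.9],[-0.09,-0.77,0.02,0,0,-0.9],[0,-0.52,0.08,0,0,-0.93]]]
[[[0.05,-0.52,0.07,0,0,-0.93],[0.1,-0.51,0.08,0,0,-0.93],[0.15,-0.5,0.07,0,0,-0.93],[0,0,0,0,0,0],[0,0,0,0,0,0]]]
end [460.8  26.  115.2] 0.991
```

Call:
apply_moves:
  series:
    - [[-0.3,-0.71,0.02,0,0,-0.9],[-0.22,-0.74,0.02,0,0,-0.9],[-0.16,-0.76,0.02,0,0,-0.9],[-0.09,-0.77,0.02,0,0,-0.9],[0,-0.52,0.08,0,0,-0.93]]

```text
clock: 28.72
eef_pos: [502.1, -36.2, 123.3]
tool_rot: [-3.139, 0.002, 0.703]
force: [0.4, -0.8, -0.5]
width: 23.9
```

Call:
apply_moves:
  series:
    - [[0.05,-0.52,0.07,0,0,-0.93],[0.1,-0.51,0.08,0,0,-0.93],[0.15,-0.5,0.07,0,0,-0.93],[0,0,0,0,0,0],[0,0,0,0,0,0]]

```text
clock: 29.35
eef_pos: [460.2, 25.7, 112.9]
tool_rot: [3.141, 0.001, 0.99]
force: [0.5, 0.2, -1.0]
width: 24.3
```

```bash
python3 - <<'E'
from pl import *
level()
plan([(460.8,26,80,.993),(460.8,26,58.7,0.993)],v=30)
E
```

```text
level rx,ry,rz [0.01 0.01 0.  ]
[[[0.01,0,0.33,0,0,-0.02],[0,0.01,0.33,0,0,-0.02],[0,0,0.42,0,0,0.01],[0,0,0,0,0,0],[0,0,0,0,0,0]]]
end [460.9  25.9  58.9] 0.993
```

Call:
apply_moves:
  series:
    - [[0.01,0,0.33,0,0,-0.02],[0,0.01,0.33,0,0,-0.02],[0,0,0.42,0,0,0],[0,0,0,0,0,0],[0,0,0,0,0,0]]

```text
clock: 29.98
eef_pos: [460.9, 25.8, 59.5]
tool_rot: [3.141, 0.001, 0.994]
force: [0.3, -0.4, -0.9]
width: 24.0
```

Call:
apply_moves:
  series:
    - [[0,0,0,0,0,0],[0,0,0,0,0,0],[0,0,0,0,0,0],[0,0,0,0,0,0],[0,0,0,0,0,0]]
  claw: 0.1

```text
clock: 30.6
eef_pos: [460.6, 26.5, 59.3]
tool_rot: [3.141, 0.0, 0.995]
force: [-1.1, 0.5, 0.5]
width: 47.1
```

Call:
apply_moves:
  series:
    - [[0,0,-0.4,0,0,0],[0,0,-0.8,0,0,0],[0,0,-0.8,0,0,0],[0,0,0,0,0,0],[0,0,0,0,0,0]]

```text
clock: 31.22
eef_pos: [460.1, 26.8, 158.9]
tool_rot: [-3.141, 0.001, 0.995]
force: [1.1, 0.3, 0.1]
width: 46.9
```

```bash
python3 - <<'E'
from pl import *
level()
plan([(520,-140,155,.2),(420,-240,155,-.494)])
E
```

```text
level rx,ry,rz [-0.01  0.01 -0.  ]
[[[-0.27,0.35,0.01,0,0,0.95],[-0.23,0.38,0.01,0,0,0.95],[-0.19,0.4,0.01,0,0,0.95],[-0.16,0.41,0.01,0,0,0.95],[-0.11,0.43,0.01,0,0,0.95]]]
[[[-0.06,0.44,0.01,0,0,0.95],[-0.03,0.44,0.01,0,0,0.95],[0.02,0.45,0.01,0,0,0.95],[-0.34,0.22,0,0,0,0.95],[-0.31,0.26,0,0,0,0.95]]]
[[[-0.28,0.28,0,0,0,0.95],[-0.26,0.31,0,0,0,0.95],[-0.22,0.34,0,0,0,0.95],[-0.19,0.36,0,0,0,0.95],[-0.16,0.37,0,0,0,0.95]]]
end [ 419.8 -239.9  154.9] -0.497
```

```bash
cat >> h.py <<'E'
SH=(420.57,-327.57,-.4943)
def edges(im,sh=SH):
    """line x and deck rim front/rear x (z=24) in shaker frame, per side"""
    for y0,y1 in((-82,-62),(-50,-32),(32,50),(62,82)):
        g=rect(im,sh,10,75,112,y0,y1,4).mean(2).mean(0); i=g.argmin(); w=np.clip(np.median(g)-12-g,0,None)[max(i-12,0):i+13]
        print('y',y0,'line(min)',75+i/4,'cen',round(75+(np.arange(max(i-12,0),max(i-12,0)+len(w))*w).sum()/w.sum()/4,2))
        b=rect(im,sh,24,-60,115,y0,y1,.5).mean((0))[:,0]; print(b.round().astype(int))
E
python3 - <<'E'
from h import *
im=avg(10); np.save('im6.npy',im); edges(im)
u0,v0=345,135;o=np.clip(cv2.resize(im[v0:v0+105,u0:u0+105],None,fx=5,fy=5,interpolation=cv2.INTER_CUBIC),0,255).astype(np.uint8)
for y in(0,56):
  for s in shape('bar',15): cv2.polylines(o,[((cv2.convexHull(proj(T(SH,s+[16.5,y,0])).astype(np.float32))-[u0,v0]+.5)*5).astype(int)],1,(0,0,255),1)
for s in [np.array(box(80,172,24,24,16.5)),np.array(box(10,40,93,93,-58.5))]: cv2.polylines(o,[((cv2.convexHull(proj(T(SH,s)).astype(np.float32))-[u0,v0]+.5)*5).astype(int)],1,(0,160,0),1)
cv2.imwrite('pics/c8.png',o)
E
```

```text
y -82 line(min) 94.75 cen 94.78
[172 172 172 172 171 171 171 171 171 171 170 170 170 170 170 166 159 162
 190 223 238 240 239 238 237 238 238 238 238 238 239 239 238 237 236 235
 236 237 238 237 236 236 237 237 238 237 237 237 238 237 237 237 238 237
 230 215 207 211 209 195 178 168 166 168 168 168 169 169 169 169 169 170
 171 168 156 135 126 139 157 168 170 169 168 168 169 169 168 169]
y -50 line(min) 94.75 cen 94.77
[170 170 170 170 170 170 171 170 170 170 170 170 170 171 171 166 156 157
 184 220 239 242 242 241 240 239 238 237 237 238 239 239 238 237 237 237
 237 238 239 239 239 238 238 238 238 239 239 238 238 237 237 238 239 239
 233 216 205 207 206 192 176 168 167 168 169 169 168 168 169 169 168 169
 170 168 157 136 127 140 158 168 170 169 168 168 168 169 168 168]
y 32 line(min) 95.25 cen 95.24
[170 170 170 169 170 170 171 171 170 170 170 170 170 170 169 165 158 160
 187 223 242 239 220 207 221 239 238 224 209 207 216 223 227 227 227 225
 223 221 222 223 224 225 226 225 225 224 224 224 222 221 220 220 219 216
 208 202 207 218 216 199 179 169 167 167 168 168 168 168 167 167 167 168
 170 168 159 140 127 135 153 165 169 168 167 167 167 167 167 167]
y 62 line(min) 95.25 cen 95.25
[169 169 169 169 169 169 168 168 168 168 168 168 169 169 169 165 159 161
 187 224 241 242 235 228 229 236 241 241 241 241 241 241 240 240 241 240
 240 240 241 241 240 240 240 241 241 241 241 242 241 240 240 241 242 242
 237 224 217 220 216 199 179 168 165 166 166 167 167 167 167 167 167 167
 169 168 159 139 127 134 153 165 169 168 168 167 167 167 167 167]
```

View pics/c8.png

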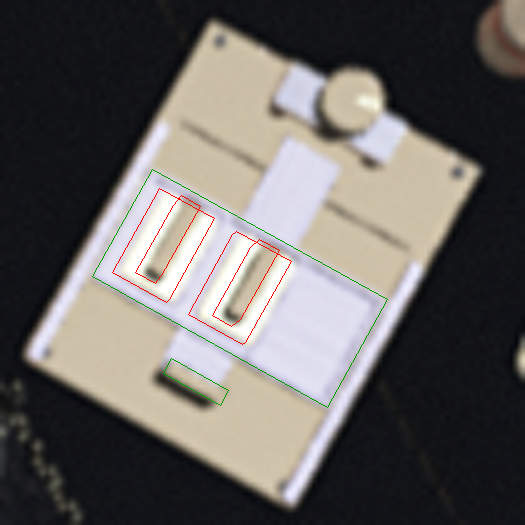

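Both bars lie flat in bays 3 and 2. The front rim is at 59.0 and the line at 95.0, so the deck needs about 36 mm. Moving toward the handle, then checking the tray.

Call:
apply_moves:
  series:
    - [[-0.27,0.35,0.01,0,0,0.95],[-0.23,0.38,0.01,0,0,0.95],[-0.19,0.4,0.01,0,0,0.95],[-0.16,0.41,0.01,0,0,0.95],[-0.11,0.43,0.01,0,0,0.95]]
  claw: -0.2

```text
clock: 32.35
eef_pos: [498.1, -79.6, 156.7]
tool_rot: [3.141, 0.0, 0.49]
force: [0.8, 0.5, 0.7]
width: 34.3
```

Call:
apply_moves:
  series:
    - [[-0.06,0.44,0.01,0,0,0.95],[-0.03,0.44,0.01,0,0,0.95],[0.02,0.45,0.01,0,0,0.95],[-0.34,0.22,0,0,0,0.95],[-0.31,0.26,0,0,0,0.95]]

```text
clock: 32.98
eef_pos: [491.4, -170.9, 155.1]
tool_rot: [3.141, 0.0, -0.007]
force: [0.3, -0.3, 0.4]
width: 34.1
```

Call:
apply_moves:
  series:
    - [[-0.28,0.28,0,0,0,0.95],[-0.26,0.31,0,0,0,0.95],[-0.22,0.34,0,0,0,0.95],[-0.19,0.36,0,0,0,0.95],[-0.16,0.37,0,0,0,0.95]]

```text
clock: 33.6
eef_pos: [419.3, -241.2, 155.4]
tool_rot: [3.141, -0.0, -0.504]
force: [0.7, -1.1, 0.3]
width: 33.6
```

```bash
python3 - <<'E'
from h import *
im=avg(6); np.save('im7.npy',im)
from pl import *
level()
plan([(371,-300.9,125,-.494)])
tr=(436.53,41.81,.993)
u0,v0=245,155;o=np.clip(cv2.resize(im[v0:v0+70,u0:u0+70],None,fx=7,fy=7,interpolation=cv2.INTER_CUBIC),0,255).astype(np.uint8)
for y in(-29,29):
 for s in shape('round',24): 
  cv2.polylines(o,[((cv2.convexHull(proj(T(tr,s+[0,y,0])).astype(np.float32))-[u0,v0]+.5)*7).astype(int)],1,(0,0,255),1)
cv2.imwrite('pics/c9.png',o)
E
```

```text
level rx,ry,rz [-0. -0.  0.]
[[[-0.15,0.78,0.3,0,0,-0.01],[-0.14,0.77,0.31,0,0,-0.01],[0,0,0,0,0,0],[0,0,0,0,0,0],[0,0,0,0,0,0]]]
end [ 371.3 -300.8  124.8] -0.493
```

View pics/c9.png

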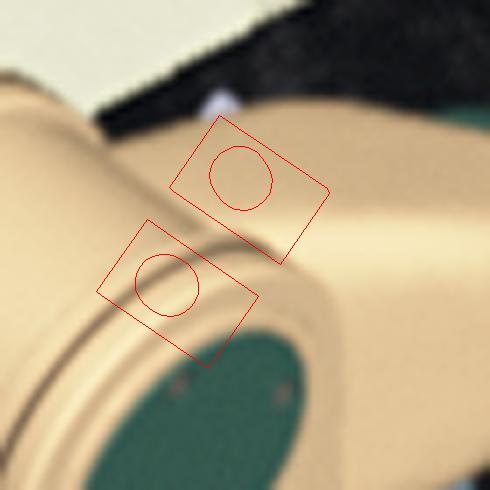

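Call:
apply_moves:
  series:
    - [[-0.15,0.78,0.3,0,0,-0.01],[-0.14,0.77,0.31,0,0,-0.01],[0,0,0,0,0,0],[0,0,0,0,0,0],[0,0,0,0,0,0]]

```text
clock: 34.52
eef_pos: [371.8, -300.3, 125.0]
tool_rot: [-3.141, -0.001, -0.492]
force: [-0.8, 1.2, 0.4]
width: 34.5
```

Call:
apply_moves:
  series:
    - [[0,0,0.4,0,0,0],[0,0,0.4,0,0,0],[0,0,0.4,0,0,0],[0,0,0.06,0,0,0],[0,0,0,0,0,0]]

```text
clock: 35.15
eef_pos: [371.1, -301.2, 62.2]
tool_rot: [3.141, -0.0, -0.494]
force: [-0.0, 0.1, 0.5]
width: 33.8
```

```bash
python3 -c "
from pl import *
print(st());level();plan([(371,-300.9,62,-.494)])"
```

```text
(array([ 371.05573732, -301.18245581,   62.21852669]), array([ 3.14122322e+00, -4.69627010e-04, -4.94030398e-01]))
level rx,ry,rz [ 0. -0. -0.]
[[[0,0,0,0,0,0],[0,0,0,0,0,0],[0,0,0,0,0,0],[0,0,0,0,0,0],[0,0,0,0,0,0]]]
end [ 371.1 -301.2   62.2] -0.494
```

Call:
apply_moves:
  series:
    - [[0,0,0,0,0,0],[0,0,0,0,0,0],[0,0,0,0,0,0],[0,0,0,0,0,0],[0,0,0,0,0,0]]
  claw: -1

```text
clock: 35.78
eef_pos: [370.9, -301.5, 62.7]
tool_rot: [3.142, -0.001, -0.495]
force: [-0.8, 0.8, 6.0]
width: 9.0
```

Call:
apply_moves:
  series:
    - [[0.1,0,0,0,0,0],[0.18,0,0,0,0,0],[0.18,0,0,0,0,0],[0.16,0,0,0,0,0],[0.1,0,0,0,0,0]]

```text
clock: 36.4
eef_pos: [401.7, -318.1, 62.7]
tool_rot: [-3.141, 0.001, -0.495]
force: [-2.6, 2.4, 9.0]
width: 9.4
```

Call:
apply_moves:
  series:
    - [[0,0,0,0,0,0],[0,0,0,0,0,0],[0,0,0,0,0,0],[0,0,0,0,0,0],[0,0,0,0,0,0]]

```text
clock: 37.02
eef_pos: [402.4, -318.5, 62.7]
tool_rot: [3.142, -0.001, -0.495]
force: [-1.4, 1.1, 6.1]
width: 9.1
```

```bash
python3 - <<'E'
from h import *
im=avg(8); np.save('im8.npy',im); edges(im)
E
```

```text
y -82 line(min) 111.75 cen 110.41
[173 173 173 173 173 173 173 173 173 172 172 172 172 172 171 172 172 172
 172 172 172 172 173 172 167 157 147 140 135 125 111 103 105 119 140 157
 169 179 185 184 177 170 167 165 163 162 166 172 171 166 163 162 161 161
 162 163 164 164 164 165 166 168 170 172 173 175 176 179 181 183 184 183
 182 183 184 184 181 175 171 168 168 167 167 167 166 163 161 160]
y -50 line(min) 109.0 cen 108.88
[172 172 173 173 172 172 172 173 173 173 174 171 164 147 125 102  85  73
  66  62  63  66  69  73  82  91  98 102 106 110 114 117 119 122 126 129
 132 134 137 139 140 142 143 145 147 148 149 150 152 153 154 154 155 156
 156 157 158 159 159 160 160 160 161 161 161 160 160 159 158 158 157 156
 155 154 154 157 160 165 169 170 165 156 148 144 149 157 158 150]
y 32 line(min) 77.5 cen 77.64
[103 106 115 122 124 125 126 130 135 140 142 143 144 145 147 147 147 147
 147 148 149 149 149 149 150 149 150 150 149 148 147 144 142 139 135 132
 129 128 126 122 115 111 107 104 102 101 102 107 114 124 133 139 143 149
 153 155 155 152 151 149 146 143 141 139 136 129 122 118 123 141 169 193
 203 201 202 215 219 205 185 171 167 167 168 169 169 169 169 169]
y 62 line(min) 103.5 cen 103.63
[153 154 154 154 154 155 155 154 154 154 153 154 154 154 154 153 153 153
 153 153 153 153 153 152 153 153 153 153 153 153 154 154 154 155 156 158
 159 161 163 165 167 169 170 170 170 168 164 158 149 138 128 121 117 112
 105  98  93  92  94  99 108 124 146 174 203 227 240 244 243 243 244 244
 239 229 220 222 221 208 187 172 167 168 168 168 169 169 169 169]
```

Edge reads 95.6 against a line of 95.25 on the visible side. Releasing and rising clear to measure both sides.

Call:
apply_moves:
  series:
    - [[0,0,0,0,0,0],[0,0,0,0,0,0],[0,0,0,0,0,0],[0,0,0,0,0,0],[0,0,0,0,0,0]]
  claw: -0.2

```text
clock: 38.05
eef_pos: [402.1, -318.5, 61.8]
tool_rot: [3.141, 0.0, -0.495]
force: [-0.3, -0.3, -0.7]
width: 34.2
```

Call:
apply_moves:
  series:
    - [[0,0,-0.4,0,0,0],[0,0,-0.8,0,0,0],[0,0,-0.8,0,0,0],[0,-0.8,0,0,0,0],[0,-0.9,0,0,0,0]]
  claw: 0.8

```text
clock: 38.67
eef_pos: [443.1, -243.6, 162.6]
tool_rot: [3.141, -0.002, -0.497]
force: [0.9, 0.2, -0.4]
width: 76.9
```

Call:
apply_moves:
  series:
    - [[0.6,-0.7,0,0,0,0],[0.6,-0.7,0,0,0,0],[0.6,-0.7,0,0,0,0],[0.5,-0.4,0,0,0,0],[0,0,0,0,0,0]]

```text
clock: 39.3
eef_pos: [605.3, -186.7, 161.0]
tool_rot: [3.141, -0.001, -0.491]
force: [-1.1, -0.8, 0.3]
width: 77.0
```

```bash
cat >> h.py <<'E'
def dedge(im,sh=SH):
    from scipy.special import erf
    from scipy.optimize import curve_fit
    for y0,y1 in((-82,-62),(-50,-32),(32,50),(62,82)):
        g=rect(im,sh,24,-60,115,y0,y1,4).mean(0)[:,0]; x=np.arange(len(g))/4-60
        i=np.abs(np.gradient(cv2.GaussianBlur(g[None],(0,0),4)[0])); 
        b=g[-8*4:].mean(); m=x>40; k=np.where(m&(g>b+22))[0].max(); r=np.where(g>b+35)[0].min()
        print('y',y0,'front level-cross',x[k],'rear',x[r])
E
python3 - <<'E'
from h import *
print(ctrl.read_state()['eef_pos'])
dedge(np.load('im6.npy'))
im=avg(8); np.save('im9.npy',im); dedge(im)
u0,v0=230,130;o=np.clip(cv2.resize(im[v0:v0+110,u0:u0+220],None,fx=3.6,fy=3.6,interpolation=cv2.INTER_CUBIC),0,255).astype(np.uint8)
cv2.imwrite('pics/c10.png',o)
E
```

```text
[ 605.28159476 -186.71289249  161.03118793]
y -82 front level-cross 58.25 rear -23.0
y -50 front level-cross 58.0 rear -22.75
y 32 front level-cross 59.0 rear -23.0
y 62 front level-cross 58.75 rear -23.0
y -82 front level-cross 95.0 rear 13.75
y -50 front level-cross 94.5 rear 13.75
y 32 front level-cross 95.5 rear 13.25
y 62 front level-cross 95.5 rear 13.5
```

View pics/c10.png

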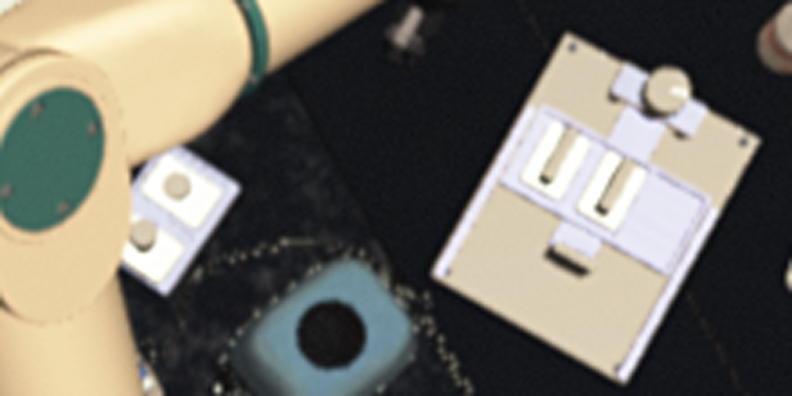

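Both rounds lie in the tray bays (crop (178,185) and (143,235)). The deck front reads 95.1 against a line of 95.0. On to the cap.

```bash
python3 - <<'E'
from h import *
from pl import *
print(ctrl.read_state()['qpos'].round(2)); level()
print('bottle cap',ray((456,134.8),117),'white box',ray((466,146),60))
plan([(590,-300,165,.5),(545,-393.9,130,1.5)])
E
```

```text
[-0.17  0.8   0.76  1.65 -0.65  0.96  0.34]
level rx,ry,rz [0. 0. 0.]
bottle cap [ 604.08944056 -514.61536912] white box [ 582.20451555 -561.41921967]
[[[0.08,0.21,-0.01,0,0,-0.95],[0.07,0.21,0,0,0,-0.95],[0.04,0.22,-0.01,0,0,-0.95],[0.02,0.23,0,0,0,-0.95],[-0.01,0.22,-0.01,0,0,-0.95]]]
[[[-0.02,0.22,-0.01,0,0,-0.95],[-0.05,0.22,0,0,0,-0.95],[-0.07,0.21,-0.01,0,0,-0.95],[-0.09,0.21,0,0,0,-0.95],[-0.11,0.2,-0.01,0,0,-0.95]]]
[[[-0.17,0.12,0.07,0,0,-0.96],[-0.18,0.11,0.07,0,0,-0.96],[-0.19,0.08,0.07,0,0,-0.96],[-0.19,0.07,0.07,0,0,-0.96],[-0.21,0.04,0.07,0,0,-0.96]]]
[[[-0.2,0.03,0.07,0,0,-0.96],[-0.21,0,0.07,0,0,-0.96],[-0.21,-0.01,0.07,0,0,-0.96],[-0.2,-0.04,0.07,0,0,-0.96],[-0.2,-0.06,0.07,0,0,-0.96]]]
end [ 544.9 -393.8  130. ] 1.504
```

Call:
apply_moves:
  series:
    - [[0.08,0.21,-0.01,0,0,-0.95],[0.07,0.21,0,0,0,-0.95],[0.04,0.22,-0.01,0,0,-0.95],[0.02,0.23,0,0,0,-0.95],[-0.01,0.22,-0.01,0,0,-0.95]]
  claw: 0.5

```text
clock: 40.33
eef_pos: [596.3, -244.6, 163.5]
tool_rot: [3.141, 0.0, 0.005]
force: [0.6, -0.8, 1.1]
width: 64.2
```

Call:
apply_moves:
  series:
    - [[-0.02,0.22,-0.01,0,0,-0.95],[-0.05,0.22,0,0,0,-0.95],[-0.07,0.21,-0.01,0,0,-0.95],[-0.09,0.21,0,0,0,-0.95],[-0.11,0.2,-0.01,0,0,-0.95]]

```text
clock: 40.95
eef_pos: [590.2, -300.4, 165.0]
tool_rot: [3.141, 0.0, 0.502]
force: [-0.1, -1.2, 0.1]
width: 64.3
```

Call:
apply_moves:
  series:
    - [[-0.17,0.12,0.07,0,0,-0.96],[-0.18,0.11,0.07,0,0,-0.96],[-0.19,0.08,0.07,0,0,-0.96],[-0.19,0.07,0.07,0,0,-0.96],[-0.21,0.04,0.07,0,0,-0.96]]

```text
clock: 41.58
eef_pos: [567.5, -347.2, 147.4]
tool_rot: [3.142, 0.001, 1.005]
force: [-0.3, 0.2, 0.4]
width: 64.1
```

Call:
apply_moves:
  series:
    - [[-0.2,0.03,0.07,0,0,-0.96],[-0.21,0,0.07,0,0,-0.96],[-0.21,-0.01,0.07,0,0,-0.96],[-0.2,-0.04,0.07,0,0,-0.96],[-0.2,-0.06,0.07,0,0,-0.96]]

```text
clock: 42.2
eef_pos: [545.1, -394.0, 129.9]
tool_rot: [-3.141, 0.001, 1.508]
force: [1.0, -0.2, 0.6]
width: 64.3
```

```bash
python3 - <<'E'
from h import *
from pl import *
print(ctrl.read_state()['qpos'].round(2)); level()
plan([(545,-393.9,100,1.9),(545,-393.9,64,1.9)],v=18)
E
```

```text
[ 0.49  0.78  0.17  1.54 -0.16  0.84  2.23]
level rx,ry,rz [-0.    0.01 -0.  ]
[[[0,0,0.15,0,0,-0.94],[0,0,0.15,0,0,-0.94],[0,0,0.15,0,0,-0.94],[0,0,0.15,0,0,-0.94],[0,0,0.36,0,0,0.01]]]
[[[0,0,0.36,0,0,0.01],[0,0,0,0,0,0],[0,0,0,0,0,0],[0,0,0,0,0,0],[0,0,0,0,0,0]]]
end [ 545.1 -394.    63.9] 1.899
```

Call:
apply_moves:
  series:
    - [[0,0,0.15,0,0,-0.94],[0,0,0.15,0,0,-0.94],[0,0,0.15,0,0,-0.94],[0,0,0.15,0,0,-0.94],[0,0,0,0,0,0]]

```text
clock: 42.82
eef_pos: [544.9, -393.5, 99.4]
tool_rot: [-3.14, -0.001, 1.897]
force: [0.1, -0.5, -0.3]
width: 64.0
```

Call:
apply_moves:
  series:
    - [[0,0,0.2,0,0,0],[0,0,0.2,0,0,0],[0,0,0.2,0,0,0],[0,0,0.12,0,0,0],[0,0,0,0,0,0]]

```text
clock: 43.45
eef_pos: [545.4, -393.2, 63.1]
tool_rot: [-3.141, -0.001, 1.899]
force: [0.0, -0.8, -0.4]
width: 64.3
```

Call:
apply_moves:
  series:
    - [[0,0,0,0,0,0],[0,0,0,0,0,0],[0,0,0,0,0,0],[0,0,0,0,0,0],[0,0,0,0,0,0]]
  claw: -1

```text
clock: 44.08
eef_pos: [545.9, -393.2, 64.6]
tool_rot: [3.142, 0.0, 1.899]
force: [-1.3, 2.5, 5.6]
width: 36.5
```

Call:
apply_moves:
  series:
    - [[0,0,0,0,0,0.5],[0,0,0,0,0,0.9],[0,0,0,0,0,1],[0,0,0,0,0,1],[0,0,0,0,0,1]]

```text
clock: 44.7
eef_pos: [545.9, -392.5, 64.6]
tool_rot: [-3.141, -0.001, 1.435]
force: [-2.4, 3.9, 6.7]
width: 36.5
```

```bash
python3 - <<'E'
from pl import *
s=ctrl.read_state(); print(s['qpos'].round(2),s['torque'],s['force'])
E
```

```text
[ 0.48  0.86  0.18  1.58 -0.21  0.72  2.19] [0.6502787  0.48927191 0.08419934] [-2.3941652   3.88022507  6.65150889]
```

Call:
apply_moves:
  series:
    - [[0,0,0,0,0,1],[0,0,0,0,0,1],[0,0,0,0,0,1],[0,0,0,0,0,1],[0,0,0,0,0,1]]

```text
clock: 45.32
eef_pos: [546.2, -391.7, 64.6]
tool_rot: [-3.14, -0.002, 0.912]
force: [-1.6, 6.0, 7.7]
width: 36.9
```

Call:
apply_moves:
  series:
    - [[0,0,0,0,0,1],[0,0,0,0,0,1],[0,0,0,0,0,1],[0,0,0,0,0,1],[0,0,0,0,0,1]]

```text
clock: 45.95
eef_pos: [546.8, -391.0, 64.6]
tool_rot: [-3.139, -0.002, 0.389]
force: [-1.1, 5.8, 6.8]
width: 36.2
```

Call:
apply_moves:
  series:
    - [[0,0,0,0,0,1],[0,0,0,0,0,1],[0,0,0,0,0,1],[0,0,0,0,0,1],[0,0,0,0,0,1]]

```text
clock: 46.58
eef_pos: [547.6, -390.9, 64.6]
tool_rot: [-3.138, -0.001, -0.134]
force: [0.9, 5.6, 6.4]
width: 36.9
```

Call:
apply_moves:
  series:
    - [[0,0,0,0,0,1],[0,0,0,0,0,1],[0,0,0,0,0,1],[0,0,0,0,0,1],[0,0,0,0,0,1]]

```text
clock: 47.2
eef_pos: [548.5, -391.2, 64.7]
tool_rot: [-3.138, -0.001, -0.657]
force: [2.4, 4.3, 6.4]
width: 36.9
```

```bash
python3 - <<'E'
from pl import *
s=ctrl.read_state(); print(s['qpos'].round(2),s['torque'],s['force'])
E
```

```text
[ 0.2   0.98  0.72  1.58 -0.79  0.89  0.56] [ 1.06236165 -0.32743448  0.05375531] [2.38184793 4.30429552 6.35825228]
```

Call:
apply_moves:
  series:
    - [[0,0,0,0,0,1],[0,0,0,0,0,1],[0,0,0,0,0,1],[0,0,0,0,0,1],[0,0,0,0,0,1]]

```text
clock: 47.82
eef_pos: [549.0, -391.9, 64.7]
tool_rot: [-3.137, -0.001, -1.181]
force: [3.2, 3.1, 4.3]
width: 36.7
```

Call:
apply_moves:
  series:
    - [[0,0,0,0,0,1],[0,0,0,0,0,1],[0,0,0,0,0,1],[0,0,0,0,0,1],[0,0,0,0,0,1]]

```text
clock: 48.45
eef_pos: [549.1, -392.8, 64.7]
tool_rot: [-3.137, 0.0, -1.704]
force: [4.4, 0.7, 2.4]
width: 36.3
```

Call:
apply_moves:
  series:
    - [[0,0,0,0,0,1],[0,0,0,0,0,1],[0,0,0,0,0,1],[0,0,0,0,0,1],[0,0,0,0,0,1]]

```text
clock: 49.08
eef_pos: [548.8, -393.6, 64.7]
tool_rot: [-3.137, 0.001, -2.228]
force: [3.6, -0.0, 1.9]
width: 36.7
```

```bash
python3 - <<'E'
from pl import *
s=ctrl.read_state(); print(s['qpos'].round(2),s['torque'],s['force'])
E
```

```text
[ 0.09  1.11  1.01  1.59 -1.05  1.07 -0.83] [ 0.07990131 -0.79036358  0.07506567] [ 3.63046583 -0.01527477  1.91896143]
```

The screw has turned 4.13 rad so far and q5 is near its limit. Regripping: open, turn back 120°, close, turn again.

Call:
apply_moves:
  series:
    - [[0,0,0,0,0,0],[0,0,0,0,0,0],[0,0,0,0,0,0],[0,0,0,0,0,0],[0,0.03,0,0,0,0]]
  claw: 0.5

```text
clock: 49.7
eef_pos: [544.5, -392.7, 63.8]
tool_rot: [-3.142, -0.001, -2.227]
force: [0.3, -0.2, 0.0]
width: 63.8
```

Call:
apply_moves:
  series:
    - [[0,0,0,0,0,-1],[0,0,0,0,0,-1],[0,0,0,0,0,-1],[0,0,0,0,0,-1],[0,0,0,0,0,-1]]

```text
clock: 50.32
eef_pos: [544.4, -392.5, 63.9]
tool_rot: [3.141, -0.0, -1.7]
force: [-0.7, -0.2, 0.2]
width: 64.0
```

```bash
python3 - <<'E'
from pl import *
s=ctrl.read_state(); print(s['qpos'].round(2),s['torque'],s['force']); level()
E
```

```text
[ 0.12  1.06  0.91  1.59 -0.96  0.99 -0.35] [ 0.04347851 -0.02241224  0.02714755] [-0.66473544 -0.2209121   0.17568676]
level rx,ry,rz [ 0. -0. -0.]
```

Call:
apply_moves:
  series:
    - [[0,0,0,0,0,-1],[0,0,0,0,0,-1],[0,0,0,0,0,-1],[0,0,0,0,0,-1],[0,0,0,0,0,-1]]

```text
clock: 50.95
eef_pos: [544.4, -392.6, 63.9]
tool_rot: [3.141, -0.0, -1.176]
force: [-0.0, 0.1, 0.1]
width: 64.2
```

Call:
apply_moves:
  series:
    - [[0,0,0,0,0,-1],[0,0,0,0,0,-1],[0,0,0,0,0,-1],[0,0,0,0,0,-1],[0,0,0,0,0,-1]]

```text
clock: 51.58
eef_pos: [544.3, -392.6, 63.9]
tool_rot: [3.141, 0.0, -0.653]
force: [-0.0, -0.1, 0.7]
width: 64.2
```

Call:
apply_moves:
  series:
    - [[0,0,0,0,0,-1],[0,0,0,0,0,-1],[0,0,0,0,0,-1],[0.06,-0.01,0,0,0,0],[0,0,0,0,0,0]]

```text
clock: 52.2
eef_pos: [547.9, -393.1, 63.9]
tool_rot: [3.141, -0.0, -0.344]
force: [0.2, 0.2, -1.0]
width: 64.2
```

Call:
apply_moves:
  series:
    - [[0,0,0,0,0,0],[0,0,0,0,0,0],[0,0,0,0,0,0],[0,0,0,0,0,0],[0,0,0,0,0,0]]
  claw: -1

```text
clock: 52.82
eef_pos: [547.4, -393.1, 64.1]
tool_rot: [3.141, 0.0, -0.342]
force: [-1.7, 0.8, 4.6]
width: 36.5
```

```bash
python3 - <<'E'
from pl import *
s=ctrl.read_state(); print(s['qpos'].round(2),s['torque'],s['force']); level()
E
```

```text
[ 0.26  0.94  0.6   1.58 -0.67  0.83  0.78] [ 0.32413968  0.32013302 -0.05284061] [-1.66526525  0.83264077  4.56120937]
level rx,ry,rz [0. 0. 0.]
```

Call:
apply_moves:
  series:
    - [[0,0,0,0,0,1],[0,0,0,0,0,1],[0,0,0,0,0,1],[0,0,0,0,0,1],[0,0,0,0,0,1]]

```text
clock: 53.45
eef_pos: [547.2, -392.9, 64.1]
tool_rot: [3.141, 0.001, -0.869]
force: [-2.7, 0.9, 4.3]
width: 36.4
```

Call:
apply_moves:
  series:
    - [[0,0,0,0,0,1],[0,0,0,0,0,1],[0,0,0,0,0,1],[0,0,0,0,0,1],[0,0,0,0,0,1]]

```text
clock: 54.08
eef_pos: [547.1, -392.7, 64.1]
tool_rot: [3.141, 0.001, -1.392]
force: [-2.3, 2.5, 5.0]
width: 36.7
```

```bash
python3 - <<'E'
from pl import *
s=ctrl.read_state(); print(s['qpos'].round(2),s['torque'],s['force'])
E
```

```text
[ 0.15  1.03  0.85  1.58 -0.91  0.96 -0.09] [0.51613865 0.58146857 0.08739696] [-2.29258573  2.48023459  5.04018085]
```

Call:
apply_moves:
  series:
    - [[0,0,0,0,0,1],[0,0,0,0,0,1],[0,0,0,0,0,1],[0,0,0,0,0,1],[0,0,0,0,0,1]]

```text
clock: 54.7
eef_pos: [547.1, -392.4, 64.0]
tool_rot: [3.14, 0.001, -1.916]
force: [-3.1, 2.4, 5.4]
width: 36.8
```

Call:
apply_moves:
  series:
    - [[0,0,0,0,0,1],[0,0,0,0,0,1],[0,0,0,0,0,1],[0,0,0,0,0,0],[0,0,0,0,0,0]]

```text
clock: 55.32
eef_pos: [547.2, -392.3, 64.1]
tool_rot: [3.14, 0.0, -2.227]
force: [-2.9, 2.7, 5.7]
width: 36.4
```

```bash
python3 - <<'E'
from pl import *
s=ctrl.read_state(); print(s['qpos'].round(2),s['torque'],s['force'])
E
```

```text
[ 0.09  1.1   1.    1.59 -1.03  1.06 -0.84] [ 0.63994302  0.52465329 -0.03759921] [-2.90787321  2.70801457  5.68137214]
```

Total 6.0 rad, so the clutch should have slipped at least 1 rad even from a start of 0. One extra stroke guards against an unseen grip slackening.

Call:
apply_moves:
  series:
    - [[0,0,0,0,0,0],[0,0,0,0,0,0],[0,0,0,0,0,0],[0,0,0,0,0,0],[0,0,0,0,0,0]]
  claw: 0.5

```text
clock: 55.95
eef_pos: [547.6, -393.2, 63.8]
tool_rot: [-3.141, -0.0, -2.227]
force: [-0.3, 0.3, -0.5]
width: 63.9
```

Call:
apply_moves:
  series:
    - [[0,0,0,0,0,-1],[0,0,0,0,0,-1],[0,0,0,0,0,-1],[0,0,0,0,0,-1],[0,0,0,0,0,-1]]

```text
clock: 56.58
eef_pos: [547.6, -393.2, 63.9]
tool_rot: [3.142, -0.001, -1.7]
force: [0.0, 0.0, -0.0]
width: 64.0
```

Call:
apply_moves:
  series:
    - [[0,0,0,0,0,-1],[0,0,0,0,0,-1],[0,0,0,0,0,-1],[0,0,0,0,0,-1],[0,0,0,0,0,-1]]

```text
clock: 57.2
eef_pos: [547.5, -393.2, 63.9]
tool_rot: [3.141, -0.0, -1.177]
force: [0.4, 0.1, -0.3]
width: 64.0
```

Call:
apply_moves:
  series:
    - [[0,0,0,0,0,-1],[0,0,0,0,0,-1],[0,0,0,0,0,-1],[0,0,0,0,0,0],[0,0,0,0,0,0]]

```text
clock: 57.82
eef_pos: [547.5, -393.2, 63.9]
tool_rot: [3.141, -0.0, -0.868]
force: [-0.7, 0.5, -0.9]
width: 64.0
```

Call:
apply_moves:
  series:
    - [[0,0,0,0,0,0],[0,0,0,0,0,0],[0,0,0,0,0,0],[0,0,0,0,0,0],[0,0,0,0,0,0]]
  claw: -1

```text
clock: 58.45
eef_pos: [547.4, -392.8, 64.1]
tool_rot: [3.141, 0.001, -0.866]
force: [-0.9, 2.4, 6.2]
width: 36.9
```

Call:
apply_moves:
  series:
    - [[0,0,0,0,0,1],[0,0,0,0,0,1],[0,0,0,0,0,1],[0,0,0,0,0,1],[0,0,0,0,0,1]]

```text
clock: 59.08
eef_pos: [547.3, -392.7, 64.1]
tool_rot: [3.141, 0.001, -1.392]
force: [-2.3, 3.3, 6.2]
width: 36.7
```

Call:
apply_moves:
  series:
    - [[0,0,0,0,0,1],[0,0,0,0,0,1],[0,0,0,0,0,1],[0,0,0,0,0,1],[0,0,0,0,0,1]]

```text
clock: 59.7
eef_pos: [547.3, -392.5, 64.1]
tool_rot: [3.141, 0.0, -1.916]
force: [-2.3, 3.1, 5.7]
width: 36.4
```

Call:
apply_moves:
  series:
    - [[0,0,0,0,0,1],[0,0,0,0,0,1],[0,0,0,0,0,0],[0,0,0,0,0,0],[0,0,0,0,0,0]]

```text
clock: 60.32
eef_pos: [547.4, -392.5, 64.1]
tool_rot: [3.14, 0.0, -2.122]
force: [-2.6, 3.9, 5.9]
width: 36.4
```

Call:
apply_moves:
  series:
    - [[0,0,0,0,0,0],[0,0,0,0,0,0],[0,0,0,0,0,0],[0,0,0,0,0,0],[0,0,0,0,0,0]]
  claw: 0.5

```text
clock: 60.95
eef_pos: [547.6, -393.2, 63.9]
tool_rot: [-3.141, -0.001, -2.122]
force: [-0.6, -0.4, 0.0]
width: 63.8
```

Call:
apply_moves:
  series:
    - [[0,0,-0.3,0,0,0],[0,0,-0.5,0,0,0],[0,0,-0.7,0,0,0],[0,0,-0.6,0,0,0],[0,0,0,0,0,0]]

```text
clock: 61.58
eef_pos: [548.6, -395.1, 173.8]
tool_rot: [-3.135, -0.002, -2.123]
force: [-0.1, -1.1, -0.6]
width: 63.8
```

```bash
python3 - <<'E'
from pl import *
s=ctrl.read_state(); print(s['qpos'].round(2),s['torque'],s['force'])
plan([(620,-200,170,-1.6)])
E
```

```text
[ 0.07  0.97  1.07  1.52 -0.89  1.19 -0.83] [0.04730259 0.02256687 0.00659312] [-0.11371751 -1.07542824 -0.60683647]
[[[-0.81,0.17,0.02,0,0,-1.0],[-0.83,0.08,0.01,0,0,-1.0],[-0.83,-0.01,0.02,0,0,-1.0],[-0.83,-0.1,0.01,0,0,-1.0],[-0.81,-0.18,0.02,0,0,-1.0]]]
end [ 620.2 -200.   169.8] -1.599
```

Call:
apply_moves:
  series:
    - [[-0.81,0.17,0.02,0,0,-1],[-0.83,0.08,0.01,0,0,-1],[-0.83,-0.01,0.02,0,0,-1],[-0.83,-0.1,0.01,0,0,-1],[-0.81,-0.18,0.02,0,0,-1]]

```text
clock: 62.2
eef_pos: [619.5, -196.5, 165.2]
tool_rot: [3.142, -0.0, -1.595]
force: [0.2, 0.5, -0.5]
width: 63.8
```

```bash
python3 - <<'E'
from h import *
im=avg(10); np.save('im10.npy',im); dedge(im)
u0,v0=230,125;o=np.clip(cv2.resize(im[v0:v0+115,u0:u0+225],None,fx=3.5,fy=3.5,interpolation=cv2.INTER_CUBIC),0,255).astype(np.uint8)
def dr(p,s,c): cv2.polylines(o,[((cv2.convexHull(proj(T(p,s)).astype(np.float32))-[u0,v0]+.5)*3.5).astype(int)],1,c,1)
for y in(-29,29): dr((436.53,41.81,.993),np.array(box(60,40,24,40,0,y)),(0,0,255))
dr(SH,np.array(box(80,172,24,24,55)),(0,160,0))
cv2.imwrite('pics/c11.png',o)
E
```

```text
y -82 front level-cross 95.0 rear 13.75
y -50 front level-cross 94.5 rear 13.75
y 32 front level-cross 95.5 rear 13.25
y 62 front level-cross 95.5 rear 13.5
```

View pics/c11.png

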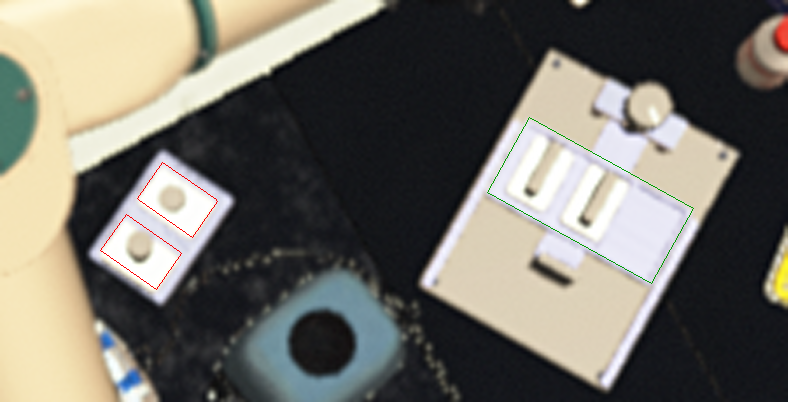

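Deck unchanged on the line (95.1), bars flat. The lower-left round's button looks slightly off relative to its body, so I'll check it enlarged with expected outlines.

```bash
python3 - <<'E'
from h import *
im=np.load('im10.npy')
u0,v0=254,165;f=14;o=np.clip(cv2.resize(im[v0:v0+50,u0:u0+45],None,fx=f,fy=f,interpolation=cv2.INTER_CUBIC),0,255)
o=np.clip((o-90)*1.5,0,255).astype(np.uint8)
def dr(p,s,c): cv2.polylines(o,[((cv2.convexHull(proj(T(p,s)).astype(np.float32))-[u0,v0]+.5)*f).astype(int)],1,c,1)
for y in(-29,29):
    for s in shape('round',24): dr((436.53,41.81,.993),s+[0,y,0],(0,0,255))
    dr((436.53,41.81,.993),np.array(box(72,52,32,32,0,y)),(0,160,0))
cv2.imwrite('pics/c12.png',cv2.resize(o,None,fx=.85,fy=.85))
E
```

```text
(no output)
```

View pics/c12.png

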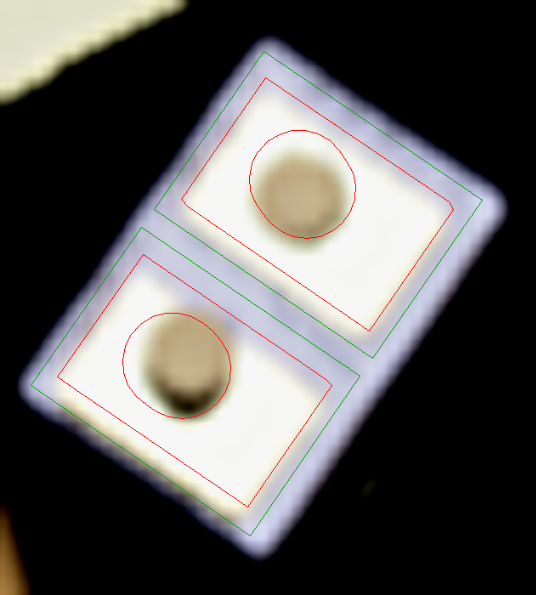

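The far-left round is tilted. Its outer long edge has ridden up on the tray rim (white overlaps the green bay line at (100,430), button leaning inwards). I'll regrip its head with the jaws along the tray's y, which squares it up, then re-seat it a little inward.

```bash
python3 - <<'E'
from h import *
from pl import *
for n,q in(('lower',(190,360)),('upper',(300,197))):
    px=(q[0]/.85/14-.5+254,q[1]/.85/14-.5+165); w=ray(px,78)
    d=w-[436.53,41.81];c,s=np.cos(.993),np.sin(.993); print(n,w,'tray',c*d[0]+s*d[1],-s*d[0]+c*d[1])
level()
plan([(520,-40,150,-1.0),(415,55,130,-.578)])
E
```

```text
lower [413.28850194  53.56697985] tray -2.8455764141057553 25.890085016193808
upper [456.77241448  26.02672352] tray -2.1651619994338915 -25.57692776323932
level rx,ry,rz [ 0.   -0.01 -0.  ]
[[[-0.52,0.34,0.05,0,0,-0.96],[-0.55,0.3,0.05,0,0,-0.96],[-0.58,0.23,0.05,0,0,-0.96],[-0.6,0.17,0.05,0,0,-0.96],[-0.62,0.12,0.05,0,0,-0.96]]]
[[[-0.62,0.05,0.05,0,0,-0.96],[-0.68,0.18,0.1,0,0,-1.0],[-0.7,0.11,0.1,0,0,-1.0],[-0.71,0.04,0.1,0,0,-1.0],[-0.71,-0.04,0.1,0,0,-1.0]]]
end [415.   55.3 130. ] -0.579
```

```bash
python3 - <<'E'
from pl import *
plan([(520,-40,160,-.2),(416.3,53.8,125,.993)])
E
```

```text
[[[-0.22,0.15,0.01,0,0,-0.96],[-0.24,0.12,0,0,0,-0.96],[-0.25,0.1,0.01,0,0,-0.96],[-0.26,0.08,0.01,0,0,-0.96],[-0.26,0.05,0.01,0,0,-0.96]]]
[[[-0.26,0.02,0,0,0,-0.96],[-0.27,-0.01,0.01,0,0,-0.96],[-0.27,-0.03,0.01,0,0,-0.96],[-0.26,-0.06,0,0,0,-0.96],[-0.25,-0.08,0.01,0,0,-0.96]]]
[[[-0.25,-0.11,0.01,0,0,-0.96],[-0.23,-0.13,0.01,0,0,-0.96],[-0.22,-0.16,0,0,0,-0.96],[-0.2,-0.18,0.01,0,0,-0.96],[-0.2,-0.12,0.06,0,0,-0.94]]]
[[[-0.19,-0.14,0.06,0,0,-0.94],[-0.17,-0.15,0.05,0,0,-0.94],[-0.15,-0.18,0.06,0,0,-0.94],[-0.14,-0.19,0.06,0,0,-0.94],[-0.12,-0.2,0.06,0,0,-0.94]]]
[[[-0.1,-0.21,0.06,0,0,-0.94],[-0.08,-0.22,0.06,0,0,-0.94],[-0.06,-0.22,0.05,0,0,-0.94],[-0.03,-0.23,0.06,0,0,-0.94],[-0.01,-0.23,0.06,0,0,-0.94]]]
[[[0.01,-0.24,0.06,0,0,-0.94],[0,0,0,0,0,0],[0,0,0,0,0,0],[0,0,0,0,0,0],[0,0,0,0,0,0]]]
end [416.2  53.8 125. ] 0.988
```

Call:
apply_moves:
  series:
    - [[-0.22,0.15,0.01,0,0,-0.96],[-0.24,0.12,0,0,0,-0.96],[-0.25,0.1,0.01,0,0,-0.96],[-0.26,0.08,0.01,0,0,-0.96],[-0.26,0.05,0.01,0,0,-0.96]]
  claw: 0.25

```text
clock: 63.32
eef_pos: [583.2, -141.5, 162.9]
tool_rot: [3.141, -0.0, -1.094]
force: [0.4, 0.5, 0.5]
width: 53.5
```

Call:
apply_moves:
  series:
    - [[-0.26,0.02,0,0,0,-0.96],[-0.27,-0.01,0.01,0,0,-0.96],[-0.27,-0.03,0.01,0,0,-0.96],[-0.26,-0.06,0,0,0,-0.96],[-0.25,-0.08,0.01,0,0,-0.96]]

```text
clock: 63.95
eef_pos: [548.3, -85.0, 161.4]
tool_rot: [3.141, -0.0, -0.592]
force: [-0.2, 0.6, 0.8]
width: 53.1
```

Call:
apply_moves:
  series:
    - [[-0.25,-0.11,0.01,0,0,-0.96],[-0.23,-0.13,0.01,0,0,-0.96],[-0.22,-0.16,0,0,0,-0.96],[-0.2,-0.18,0.01,0,0,-0.96],[-0.2,-0.12,0.06,0,0,-0.94]]

```text
clock: 64.58
eef_pos: [511.5, -31.1, 157.0]
tool_rot: [3.141, -0.001, -0.091]
force: [0.2, -0.8, 0.1]
width: 53.4
```

Call:
apply_moves:
  series:
    - [[-0.19,-0.14,0.06,0,0,-0.94],[-0.17,-0.15,0.05,0,0,-0.94],[-0.15,-0.18,0.06,0,0,-0.94],[-0.14,-0.19,0.06,0,0,-0.94],[-0.12,-0.2,0.06,0,0,-0.94]]

```text
clock: 65.2
eef_pos: [468.1, 7.6, 142.3]
tool_rot: [3.141, 0.0, 0.401]
force: [-0.5, 0.8, -0.6]
width: 53.5
```

Call:
apply_moves:
  series:
    - [[-0.1,-0.21,0.06,0,0,-0.94],[-0.08,-0.22,0.06,0,0,-0.94],[-0.06,-0.22,0.05,0,0,-0.94],[-0.03,-0.23,0.06,0,0,-0.94],[-0.01,-0.23,0.06,0,0,-0.94]]

```text
clock: 65.82
eef_pos: [425.1, 46.1, 127.8]
tool_rot: [3.141, 0.0, 0.893]
force: [0.6, 0.2, -1.3]
width: 53.3
```

Call:
apply_moves:
  series:
    - [[0.01,-0.24,0.06,0,0,-0.94],[0,0,0,0,0,0],[0,0,0,0,0,0],[0,0,0,0,0,0],[0,0,0,0,0,0]]

```text
clock: 66.45
eef_pos: [416.4, 54.4, 124.8]
tool_rot: [3.141, 0.0, 0.989]
force: [0.7, 0.4, -0.4]
width: 53.5
```

```bash
python3 - <<'E'
from pl import *
s=ctrl.read_state(); print(s['qpos'].round(2)); level()
plan([(416.3,53.8,67,.993)],v=18)
E
```

```text
[-0.38  0.52  0.26  2.24 -0.32  0.42  1.13]
level rx,ry,rz [0. 0. 0.]
[[[0,0,0.29,0,0,-0.01],[-0.01,0,0.29,0,0,-0.01],[0,0,0.29,0,0,-0.01],[0,0,0.29,0,0,-0.01],[0,0,0,0,0,0]]]
end [416.2  54.   66.8] 0.993
```

Call:
apply_moves:
  series:
    - [[0,0,0.29,0,0,-0.01],[-0.01,0,0.29,0,0,-0.01],[0,0,0.29,0,0,-0.01],[0,0,0.29,0,0,-0.01],[0,0,0,0,0,0]]

```text
clock: 67.08
eef_pos: [415.4, 54.0, 66.1]
tool_rot: [-3.14, 0.002, 0.993]
force: [0.5, 0.7, 0.5]
width: 53.3
```

Call:
apply_moves:
  series:
    - [[0,0,0,0,0,0],[0,0,0,0,0,0],[0,0,0,0,0,0],[0,0,0,0,0,0],[0,0,0,0,0,0]]
  claw: -1

```text
clock: 67.7
eef_pos: [416.4, 54.2, 67.3]
tool_rot: [3.14, -0.0, 0.994]
force: [0.2, -1.0, 6.3]
width: 23.7
```

Call:
apply_moves:
  series:
    - [[0,0,-0.1,0,0,0],[0,0,-0.15,0,0,0],[0,0,-0.15,0,0,0],[0,0,0,0,0,0],[0,0,0,0,0,0]]

```text
clock: 68.32
eef_pos: [415.8, 54.3, 86.8]
tool_rot: [3.141, 0.0, 0.994]
force: [0.1, -0.2, -1.1]
width: 24.2
```

```bash
python3 - <<'E'
from pl import *
s=ctrl.read_state(); print(s['qpos'].round(2)); level()
p=s['eef_pos']; print(p)
E
```

```text
[-0.34  0.6   0.2   2.27 -0.38  0.31  1.18]
level rx,ry,rz [0. 0. 0.]
[415.82521359  54.29096036  86.77489509]
```

Call:
apply_moves:
  series:
    - [[0,0.05,0,0,0,0],[0,0.05,0,0,0,0],[0,0,0.2,0,0,0],[0,0,0.15,0,0,0],[0,0,0.05,0,0,0]]

```text
clock: 68.95
eef_pos: [419.3, 51.8, 66.8]
tool_rot: [-3.14, 0.001, 0.994]
force: [-6.1, 1.7, 37.3]
width: 23.8
```

Call:
apply_moves:
  series:
    - [[0,0,0.02,0,0,0],[0,0,0,0,0,0],[0,0,0,0,0,0],[0,0,0,0,0,0],[0,0,0,0,0,0]]

```text
clock: 69.58
eef_pos: [419.4, 51.7, 66.9]
tool_rot: [-3.141, -0.0, 0.994]
force: [-3.6, 0.1, 25.0]
width: 23.9
```

Call:
apply_moves:
  series:
    - [[0,0,0,0,0,0],[0,0,0,0,0,0],[0,0,0,0,0,0],[0,0,0,0,0,0],[0,0,0,0,0,0]]
  claw: 0.1

```text
clock: 70.2
eef_pos: [419.9, 51.4, 65.6]
tool_rot: [-3.141, 0.001, 0.994]
force: [-0.2, -0.6, 0.7]
width: 46.9
```

Call:
apply_moves:
  series:
    - [[0,0,-0.3,0,0,0],[0,0,-0.7,0,0,0],[0,0,-0.8,0,0,0],[0,0,0,0,0,0],[0,0,0,0,0,0]]

```text
clock: 70.82
eef_pos: [419.7, 51.7, 155.5]
tool_rot: [-3.141, 0.0, 0.994]
force: [-0.2, -0.6, -0.9]
width: 46.8
```

```bash
python3 - <<'E'
from pl import *
s=ctrl.read_state(); print(s['qpos'].round(2)); level()
plan([(619.5,-196,165,.6)])
E
```

```text
[-0.44  0.47  0.34  2.21 -0.31  0.51  1.14]
level rx,ry,rz [-0.  0. -0.]
[[[-0.25,0.76,-0.02,0,0,0.47],[-0.21,0.76,-0.03,0,0,0.47],[-0.17,0.78,-0.02,0,0,0.47],[-0.13,0.78,-0.02,0,0,0.47],[-0.1,0.79,-0.03,0,0,0.47]]]
[[[-0.05,0.8,-0.02,0,0,0.47],[-0.02,0.79,-0.03,0,0,0.47],[0.03,0.8,-0.02,0,0,0.47],[0,0,0,0,0,0],[0,0,0,0,0,0]]]
end [ 619.7 -195.9  165. ] 0.601
```

Call:
apply_moves:
  series:
    - [[-0.25,0.76,-0.02,0,0,0.47],[-0.21,0.76,-0.03,0,0,0.47],[-0.17,0.78,-0.02,0,0,0.47],[-0.13,0.78,-0.02,0,0,0.47],[-0.1,0.79,-0.03,0,0,0.47]]

```text
clock: 71.45
eef_pos: [544.3, -104.1, 160.0]
tool_rot: [-3.139, 0.002, 0.746]
force: [0.1, -0.1, -0.4]
width: 47.2
```

Call:
apply_moves:
  series:
    - [[-0.05,0.8,-0.02,0,0,0.47],[-0.02,0.79,-0.03,0,0,0.47],[0.03,0.8,-0.02,0,0,0.47],[0,0,0,0,0,0],[0,0,0,0,0,0]]

```text
clock: 72.08
eef_pos: [618.6, -195.2, 163.4]
tool_rot: [-3.138, 0.002, 0.6]
force: [0.6, -0.5, 0.4]
width: 47.1
```

```bash
python3 - <<'E'
from h import *
im=avg(8);np.save('im11.npy',im); dedge(im)
def view(u0,v0,w,h,f,objs):
    o=np.clip(cv2.resize(im[v0:v0+h,u0:u0+w],None,fx=f,fy=f,interpolation=cv2.INTER_CUBIC),0,255)
    o=np.ascontiguousarray(np.clip((o-90)*1.5,0,255).astype(np.uint8))
    for p,s,c in objs: cv2.polylines(o,[((cv2.convexHull(proj(T(p,s)).astype(np.float32))-[u0,v0]+.5)*f).astype(int)],1,c,1)
    return o
tr=(436.53,41.81,.993)
a=view(254,165,45,45,8,[(tr,s+[0,y,0],(0,0,255)) for y in(-29,29) for s in shape('round',24)]+[(tr,np.array(box(72,52,32,32,0,y)),(0,160,0)) for y in(-29,29)])
b=view(362,150,50,45,8,[(SH,s+[53,y,0],(0,0,255)) for y in(0,56) for s in shape('bar',15)]+[(SH,np.array(box(72,52,24,24,55,y)),(0,160,0)) for y in(0,56)])
cv2.imwrite('pics/c13.png',np.hstack([a,b]))
E
```

```text
y -82 front level-cross 95.0 rear 13.75
y -50 front level-cross 94.25 rear 13.75
y 32 front level-cross 95.25 rear 13.25
y 62 front level-cross 95.5 rear 13.5
```

View pics/c13.png

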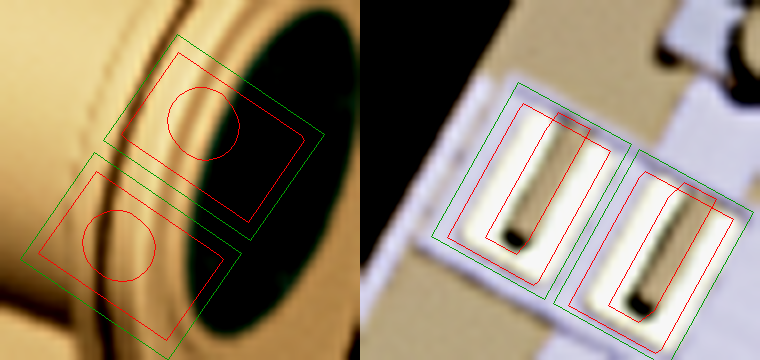

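The tray is hidden by the elbow here. I'll retreat to the far left, near the start pose where everything was visible, then fit poses including tilt numerically.

```bash
python3 - <<'E'
from pl import *
plan([(560,200,210,.9),(330,520,230,1.1)])
E
```

```text
[[[0.39,-0.8,-0.1,0,0,-0.32],[0.41,-0.79,-0.1,0,0,-0.32],[0.44,-0.77,-0.1,0,0,-0.32],[0.47,-0.76,-0.1,0,0,-0.32],[0.49,-0.74,-0.09,0,0,-0.32]]]
[[[0.51,-0.72,-0.1,0,0,-0.32],[0.54,-0.71,-0.1,0,0,-0.32],[0.57,-0.69,-0.1,0,0,-0.32],[0.58,-0.67,-0.1,0,0,-0.32],[0.24,-0.84,-0.04,0,0,-0.21]]]
[[[0.26,-0.84,-0.05,0,0,-0.21],[0.28,-0.83,-0.04,0,0,-0.21],[0.3,-0.82,-0.05,0,0,-0.21],[0.31,-0.82,-0.04,0,0,-0.21],[0.33,-0.81,-0.05,0,0,-0.21]]]
[[[0.35,-0.8,-0.04,0,0,-0.21],[0.37,-0.8,-0.05,0,0,-0.21],[0.39,-0.78,-0.04,0,0,-0.21],[0,0,0,0,0,0],[0,0,0,0,0,0]]]
end [330.2 520.  230. ] 1.1
```

Call:
apply_moves:
  series:
    - [[0.39,-0.8,-0.1,0,0,-0.32],[0.41,-0.79,-0.1,0,0,-0.32],[0.44,-0.77,-0.1,0,0,-0.32],[0.47,-0.76,-0.1,0,0,-0.32],[0.49,-0.74,-0.09,0,0,-0.32]]

```text
clock: 73.1
eef_pos: [586.6, 25.4, 190.2]
tool_rot: [3.141, -0.0, 0.769]
force: [0.7, -0.1, 0.6]
width: 47.2
```

Call:
apply_moves:
  series:
    - [[0.51,-0.72,-0.1,0,0,-0.32],[0.54,-0.71,-0.1,0,0,-0.32],[0.57,-0.69,-0.1,0,0,-0.32],[0.58,-0.67,-0.1,0,0,-0.32],[0.24,-0.84,-0.04,0,0,-0.21]]

```text
clock: 73.72
eef_pos: [535.2, 237.2, 212.1]
tool_rot: [3.14, -0.002, 0.926]
force: [-0.1, -0.0, 0.8]
width: 47.0
```

Call:
apply_moves:
  series:
    - [[0.26,-0.84,-0.05,0,0,-0.21],[0.28,-0.83,-0.04,0,0,-0.21],[0.3,-0.82,-0.05,0,0,-0.21],[0.31,-0.82,-0.04,0,0,-0.21],[0.33,-0.81,-0.05,0,0,-0.21]]

```text
clock: 74.35
eef_pos: [405.9, 414.0, 223.4]
tool_rot: [3.142, -0.0, 1.035]
force: [0.9, 0.9, 0.6]
width: 46.5
```

Call:
apply_moves:
  series:
    - [[0.35,-0.8,-0.04,0,0,-0.21],[0.37,-0.8,-0.05,0,0,-0.21],[0.39,-0.78,-0.04,0,0,-0.21],[0,0,0,0,0,0],[0,0,0,0,0,0]]

```text
clock: 74.97
eef_pos: [331.1, 519.0, 229.6]
tool_rot: [3.141, 0.001, 1.1]
force: [1.0, -0.6, -0.3]
width: 47.0
```

```bash
cat > tilt.py <<'E'
from h import *
from scipy.spatial.transform import Rotation as Ro
def tfit(im,k,pose,z,lev):
    """pose=(x,y,yaw) guess; fits x,y,yaw,roll; lev=(ground,body,tag) levels, channel mean"""
    sol=shape(k,0); c=proj([[pose[0],pose[1],z+30]])[0].astype(int); u0,v0=c-[13,12]; w,h=26,24
    g=im[v0:v0+h,u0:u0+w,2]
    r0=12; 
    def ren(p):
        R3=Ro.from_euler('zx',[p[2]/50,p[3]/50]).as_matrix(); m=np.full((h*8,w*8),lev[0],np.uint8)
        lift=abs(np.sin(p[3]/50))*20
        for s,l in zip(sol,lev[1:]):
            q=((proj((R3@s.T).T+[p[0],p[1],z+lift])-[u0,v0]+.5)*8*16).astype(np.int32); cv2.fillConvexPoly(m,cv2.convexHull(q),int(l),shift=4)
        return cv2.GaussianBlur(cv2.resize(m,(w,h),interpolation=cv2.INTER_AREA).astype(float),(0,0),.6)
    own=proj(T(pose,np.array(box(70,50,z,z+16))).astype(float)).astype(np.float32)-[u0,v0]
    M=np.zeros((h,w),np.uint8); cv2.fillConvexPoly(M,np.round(cv2.convexHull(own.astype(np.float32))).astype(np.int32),1)
    def cost(p):
        return (np.abs(ren(p)-g)[M>0]).mean()
    b=min((minimize(cost,x0:=np.r_[pose[0],pose[1],pose[2]*50,r*50],method='Nelder-Mead',options=dict(initial_simplex=[x0]+[x0+d for d in np.diag([4,4,4,5])],xatol=.02,fatol=1e-4)) for r in(-.2,0,.2)),key=lambda o:o.fun)
    return b.x/[1,1,50,50],b.fun
E
python3 - <<'E'
from tilt import *
tr=(436.53,41.81,.993)
def run(im,tag):
    for k,f,dx,y,z in(('round',tr,0,-29,24),('round',tr,0,29,24),('bar',SH,53,0,15),('bar',SH,53,56,15)):
        w=T(f,[[dx,y,0]])[0]; px=proj([[w[0],w[1],z+16]])[0].astype(int)
        p,c=tfit(im,k,(w[0],w[1],f[2]),z,(222,253,180)); d=p[:2]-f[:2]; a=f[2]
        print(tag,k,y,'local',(np.cos(a)*d[0]+np.sin(a)*d[1]).round(1),(-np.sin(a)*d[0]+np.cos(a)*d[1]).round(1),'dyaw',(p[2]-a).round(3),'roll',p[3].round(3),'cost',round(c,1))
im=avg(10);np.save('im12.npy',im)
print('levels R: deck',im[:,:,2][tuple(proj(T(SH,[[55,-56,15]]))[0].astype(int)[::-1])],'tray rim',im[:,:,2][tuple(proj(T(tr,[[0,0,32]]))[0].astype(int)[::-1])])
run(im,'now'); run(np.load('im10.npy'),'before fix')
def view(u0,v0,w,h,f,objs):
    o=np.clip(cv2.resize(im[v0:v0+h,u0:u0+w],None,fx=f,fy=f,interpolation=cv2.INTER_CUBIC),0,255)
    o=np.ascontiguousarray(np.clip((o-90)*1.5,0,255).astype(np.uint8))
    for p,s,c in objs: cv2.polylines(o,[((cv2.convexHull(proj(T(p,s)).astype(np.float32))-[u0,v0]+.5)*f).astype(int)],1,c,1)
    return o
a=view(254,165,45,50,11,[(tr,np.array(box(72,52,32,32,0,y)),(0,160,0)) for y in(-29,29)])
cv2.imwrite('pics/c14.png',a)
E
```

```text
levels R: deck 236.0 tray rim 225.6
now round -29 local -0.3 -25.9 dyaw -0.0 roll 0.062 cost 11.5
now round 29 local -2.6 32.7 dyaw -0.008 roll 0.085 cost 11.3
now bar 0 local 55.6 -4.8 dyaw 0.022 roll -0.081 cost 12.7
now bar 56 local 55.0 52.5 dyaw 0.018 roll -0.041 cost 13.4
before fix round -29 local -0.1 -25.8 dyaw -0.012 roll 0.071 cost 11.4
before fix round 29 local 0.0 33.2 dyaw 0.003 roll 0.12 cost 11.1
before fix bar 0 local 55.4 -4.7 dyaw 0.011 roll -0.082 cost 12.3
before fix bar 56 local 55.3 52.7 dyaw 0.018 roll -0.037 cost 12.8
```

View pics/c14.png

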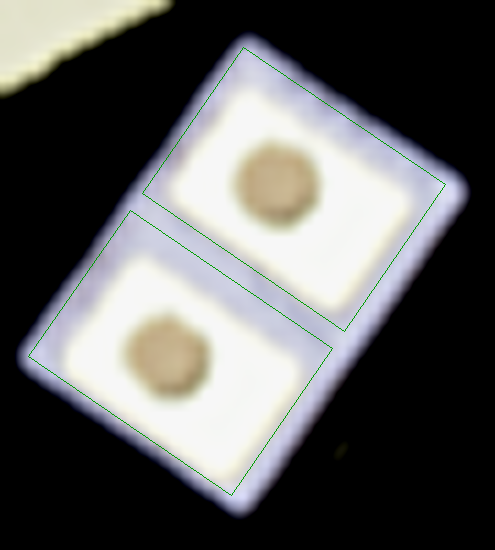

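The re-seated cassette now stands upright. Its button moved about 7 mm back over its body while the body stayed put, and it is parallel to its neighbour. Both bodies lie inside the bay outlines and the shadow is gone. The deck is on the line and the bars are within their bays. Handing in.

```bash
python3 - <<'E'
from h import *
dedge(np.load('im12.npy')); print(ctrl.read_state()['clock']); ctrl.finish_job()
E
```

```text
y -82 front level-cross 95.0 rear 13.75
y -50 front level-cross 94.5 rear 13.75
y 32 front level-cross 95.5 rear 13.25
y 62 front level-cross 95.5 rear 13.5
75.475
the job is handed in; nothing more can be done
```

I placed both bar-tagged cassettes in deck bays 2 and 3 and both round-tagged ones in the reject tray. I then slid the deck about 36 mm to the line, turned the cap clockwise, and handed the job in at 75 s. `finish_job` reports no verdict, so the results below are my own checks.

- **Deck:** the front edge measured 95.1 mm against the line at 95.0 mm. It read the same before and after clamping and at hand-in.
- **Clamp:** I gripped the cap in three strokes totalling about 7.3 rad (4.1, 1.9 and 1.25). The screw tightens by 5.0 rad at most, so the clutch should have slipped well past one click. I never saw the click or the joint values directly. The torque readings were too noisy to show the slip.
- **Reject tray:** the first round cassette failed its check. The arm's near-reach limit stopped it short, so it dropped about 9 mm and ended up tilted on the rim. I regripped and re-seated it. The last picture shows both round cassettes inside their bays and parallel.
- **Tilt check:** my numerical tilt fit was only rough. It gave 0.04–0.085 rad for all four cassettes, close to the 0.1 limit. I trusted the pictures over it, because it gave similar values for cassettes that looked flat.
- **Bottles and arm:** the arm stayed clear of the bottles, and the arm was well away from everything at hand-in.

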